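# Load bottle caps into the steriliser, close it and set its locked lever to steam

## Task

Take the lid off the turquoise steriliser, put every bottle cap from the drying mat into its well, then set the lid squarely back on so that it sits fully down on the rim. After that slide the recessed power switch all the way to on (towards the back of the appliance), and last lift the lockout collar on the mode lever and, holding it up, push the lever through the gate to its rear (steam) position, letting the collar drop fully home behind the gate. Leave the other things on the shelf where they stand.

Things in the scene. Friction and masses are not known exactly. Their poses are not given: they have to be found in the camera images.
- warmer: Turquoise countertop steam steriliser and bottle warmer, fixed, 150 mm deep (its x), 320 mm wide (y). Origin at the middle of its underside on the work surface; x points to its back (away from the robot), y to its left, z up. Left: an open square well. Right: a flat control deck, 75 mm high, y = -161 to +9 mm, with the power switch next to the well and the mode lever on a console at the right.
- well_floor (a point): Centre of the well's flat floor, 28 mm above the work surface. The well is 134 by 134 mm inside, 97 mm deep, its walls 8 mm thick, parallel to the steriliser's axes; these are also the axes of this point.
- well_rim (a point): Centre of the well's mouth, level with the top of the rim (125 mm above the work surface, 50 mm above the deck).
- lid_bar (a point): Centre of the lid's handle: an arched bar along the lid's x, 90 mm long, 16 mm wide (lid's y), 24 mm high, on two 14 mm feet 36 mm either side of its middle. The bar's underside is 14 mm and its centre 26 mm above the top of the lid plate, its centre 40 mm above the lid's lowest face. Axes as the lid's.
- lid: Loose white lid, 220 g; origin at the middle of its underside, z up. Plate 152 by 152 by 6 mm; below it a lip 122 by 122 mm, 8 mm deep, drops into the well with 6 mm play all round. Starts seated on the well. Seated, the bar's centre is 32 mm above the rim; it fits with its x along the steriliser's x or y, either way round.
- cap1_mid (a point): Bottle cap (a plain white polypropylene cover cap, 30 g): its centre, half-way up. Round, 50 mm across and 64 mm tall, its top edge rounded above 56 mm; its z is its axis. Starts standing upright on the grey drying mat. Two to four of the four caps are there; the others are absent.
- cap2_mid (a point): Bottle cap (a plain white polypropylene cover cap, 30 g): its centre, half-way up. Round, 50 mm across and 64 mm tall, its top edge rounded above 56 mm; its z is its axis. Starts standing upright on the grey drying mat. Two to four of the four caps are there; the others are absent.
- cap3_mid (a point): Bottle cap (a plain white polypropylene cover cap, 30 g): its centre, half-way up. Round, 50 mm across and 64 mm tall, its top edge rounded above 56 mm; its z is its axis. Starts standing upright on the grey drying mat. Two to four of the four caps are there; the others are absent.
- cap4_mid (a point): Bottle cap (a plain white polypropylene cover cap, 30 g): its centre, half-way up. Round, 50 mm across and 64 mm tall, its top edge rounded above 56 mm; its z is its axis. Starts standing upright on the grey drying mat. Two to four of the four caps are there; the others are absent.
- mat: Grey drying mat, fixed, 210 by 210 by 3 mm; origin at the middle of its underside on the work surface.
- switch_recess (a point): Centre of the floor of the thumb recess in the control deck, 69 mm above the work surface. The recess is open above, 68 mm long (steriliser's x), 38 mm wide (y) and 6 mm deep; axes as the steriliser's.
- slide_top (a point): Centre of the top of the power switch's slide button, flush with the deck (6 mm above the recess floor). The button is 14 mm long (x), 22 mm wide (y); when off, 28 mm of open recess lie in front of it (towards the robot), where a fingertip goes in to push it.
- power_slide (a joint): Travel of the slide button in m: 0 is off, 0.016 is on. It moves towards the back (+x of the steriliser), takes about 1.5 N and stays where it is left. It is off at the start.
- lever_pivot (a point): Pivot of the mode lever, 55 mm above the work surface, inside the console. The console is 86 mm long (x) by 60 mm wide (y); its top, the steel gate plate, is 100 mm above the work surface. The lever swings about the steriliser's y axis through this point. Axes as the steriliser's.
- mode_lever (a joint): Angle of the mode lever in rad: 0 is the front (warm) position, leaning 0.28 rad from upright towards the robot (-x of the steriliser); it grows as the lever is pushed back; 0.56 is the rear (steam) position, leaning 0.28 rad back. It takes about 1.5 N at the collar and stays where it is left. With the collar down the gate stops it after 0.05 to 0.1 rad.
- collar_grip (a point): Centre of the lockout collar, a knurled aluminium ring 40 mm across and 22 mm tall round the lever, 71 mm from the pivot along the lever while down. Its z points up along the lever, its y along the pivot axis. It moves the lever with it when pushed sideways. Two 6 mm teeth under it, 9 to 15 mm either side of the lever, reach down to 48 mm from the pivot while the collar is down.
- gate: The gate: two fixed steel lugs on the gate plate, 10 mm high, 9 to 15 mm either side of the lever, near the middle of its swing (between 9 mm in front of and 9 mm behind the pivot). The collar's teeth stand against them and must rise at least 9 mm to pass over. Origin at the lever's pivot, axes as the steriliser's.
- lock_collar (a joint): Lift of the lockout collar along the lever in m: 0 is home (down), 0.014 is fully raised. A spring (2 to 3.5 N) pushes it down, so that it drops home in front of or behind the gate when let go.
- lever_knob (a point): Centre of the black knob at the lever's end, 28 mm across, 17 mm tall, 106 mm from the pivot; its top is 114 mm from the pivot.
- pp_bottle: Bystander: empty polypropylene bottle, 58 mm across, 150 mm tall, standing; origin under its middle.
- acrylic_cup: Bystander: clear acrylic cup, 72 mm across, 85 mm tall; origin under its middle.
- sieve: Bystander: small steel sieve, bowl 82 mm across, 34 mm high, with a 115 mm handle along its x; origin under the bowl.
Mind the look-alikes: they are no part of the job. Leave any green or pink look-alike of the part that bears cap1_mid alone.

How it is judged:
On the way, in this order (a step that is already met when the one before it is completed fails the run):
1. the lid is off the well (horizontal distance between lid_bar and well_rim above 0.08 m), for 0.1 s.
2. all the bottle caps lie in the well (x of cap1_mid in the frame of well_floor between -0.067 and 0.067 m and y of cap1_mid in the frame of well_floor between -0.067 and 0.067 m and z of cap1_mid in the frame of well_floor between 0 and 0.075 m and x of cap2_mid in the frame of well_floor between -0.067 and 0.067 m and y of cap2_mid in the frame of well_floor between -0.067 and 0.067 m and z of cap2_mid in the frame of well_floor between 0 and 0.075 m and x of cap3_mid in the frame of well_floor between -0.067 and 0.067 m and y of cap3_mid in the frame of well_floor between -0.067 and 0.067 m and z of cap3_mid in the frame of well_floor between 0 and 0.075 m and x of cap4_mid in the frame of well_floor between -0.067 and 0.067 m and y of cap4_mid in the frame of well_floor between -0.067 and 0.067 m and z of cap4_mid in the frame of well_floor between 0 and 0.075 m), for 0.2 s.
3. the lid sits fully down on the rim (x of lid_bar in the frame of well_rim between -0.012 and 0.012 m and y of lid_bar in the frame of well_rim between -0.012 and 0.012 m and z of lid_bar in the frame of well_rim below 0.036 m and angle between lid_bar's own z axis and vertical below 0.06 rad), for 0.2 s.
4. the power switch is slid to on (value of joint power_slide above 0.013 m), for 0.2 s.
5. the lockout collar is lifted while the lever is still in front of the gate (value of joint lock_collar above 0.007 m and value of joint mode_lever below 0.14 rad), for 0.02 s.
6. the lever is in the rear position and the collar has dropped home behind the gate (value of joint mode_lever above 0.5 rad and value of joint lock_collar below 0.003 m), for 0.2 s.
At the end, for the whole second after the job is handed in: Every cap present lies inside the well; the lid is on and at rest, within 12 mm of centred, level within 3.5 degrees and under 4 mm above fully seated; the power switch is at least 13 of its 16 mm over; the lever is past 0.50 rad (end 0.56) and its collar within 3 mm of home (all of step 2 and all of step 3 and all of step 6 and value of joint power_slide above 0.013 m and linear speed of lid below 0.02 m/s); the robot touches nothing.
It fails at once if a bystander (bottle, cup or sieve) is shoved more than 30 mm or knocked over (distance of any of pp_bottle, acrylic_cup, sieve from where it was at the start of the episode above 0.03 m or angle between any of pp_bottle, acrylic_cup, sieve's own z axis and vertical above 0.5 rad).
Of cap1, cap2, cap3, cap4 only 2 to 4 are there at a start; the rules pass over those that are not, and their reading is None.
At some moment in a run one of cap1, cap2, cap3, cap4 may be knocked a few centimetres aside while the robot is not near it.
Once in a run the grip may slacken for a moment while it holds something.
It also fails if it takes over 210 s, if anything falls off the work surface, if the arm or the gripper's body presses on something with over 40 N, if the wrist force passes 120 N, or if a joint passes its speed limit or range.

## Robot

A 6-joint arm with a two-finger parallel gripper is mounted at the origin on the work surface. World frame = base frame: x ahead of the robot, y to its left, z up, the work surface at z = 0. Lengths are in m, angles in rad, forces in N, time in s.
With the tool pointing down it reaches from about 0.3 to 0.85 m from the base axis. Payload 4.2 kg.
Tool frame: the origin (TCP) lies midway between the tips of the shut fingers; the grasp point (between the pads) lies 19 mm behind it (arm.hold_point_z is the distance from the TCP to the grasp point, in m); z points along the fingers, y is the line along which they close (so a half turn about z gives the same grasp; the last joint's range is limited). The gripper opens to 91 mm and grips with 3 to 60 N. Pads are 32 mm wide; open, the fingers measure 118 mm over their backs; the gripper's body (76 mm by 178 mm) begins 60 mm behind the grasp point.
Start: joints at [1.16, 0.32, 1.565, -0, 1.257, -0.02], TCP at [0.219, 0.532, 0.179] pointing down, gripper open.
Joint ranges: [-3.11, 3.11], [-0.84, 2.01], [0.21, 2.61], [-1.34, 4.49], [0.05, 2.63], [-2.56, 2.56]. Speed limits (rad/s): [2.57, 2.57, 3.14, 3.14, 3.14, 3.14].

## Interface

Orientations are given as [roll, pitch, yaw] about the fixed x, y, z axes, in that order (R = Rz(yaw) Ry(pitch) Rx(roll)).
In Python, from rig import arm gives the robot as it stands.
- The arm moves only by the tool arm_command, never from a script. Its argument "rows" is a list that holds one entry, the list of rows, each a list of 7 numbers: the gripper's target within -1 to 1 (shut at 1, half-way at 0, fully open at -1), then the shift along the tool's x, y, z scaled (see below), then the turn, a rotation vector about the tool's x, y, z scaled (see below). In form: [[[claw, tx, ty, tz, rx, ry, rz], ...]]. A call has 1 to 10 rows; each row shifts and turns the commanded pose from where the row before left it, along the tool's axes as they then stand; what a row does not reach is not made up. The controller multiplies each number of a shift by 30 mm and each number of a turn by 0.1 rad. A row lasts 1/8 s, in which the tool goes at most 62.5 mm and 10.7 degrees, less where a joint would pass 70% of its speed; a pose out of reach is approached as far as the arm can. A call with a number of a shift or a turn outside -1 to 1 is refused whole. A call with a gripper value outside its range is refused whole. The fingers move at their own pace and stop on an object; "newtons" is the grip in N (left out, the last holds). Time passes only in rows, so rows that do not move let the fingers close. It gives the time, the measured TCP pose, the force, the opening and the grip force at its end, in the units of the state.
- arm.state(): the state, without advancing time (a new reading comes with each control period).
- arm.snapshot(name): name is "scene" or "top"; returns a dict with "color" (480x640x3 uint8, red, green, blue), "fx", "fy", "cx", "cy" (pixels), "dist_coeffs" ([k1, k2, p1, p2, k3] as OpenCV has them; the pictures are not rectified), "cam_to_world" (4x4, takes a point from camera to world coordinates). Camera axes: x right, y down, z forward; pixel columns grow to the right and rows downward; lengths in m; the calibration is good to about 2 mm. A picture is of the moment at which its call begins. There is no depth.
- arm.job_done(): hands the job in; it is judged then, once.
Trained networks look in a picture, given as the dict that the camera call returned (one of the last four; its "shot" number tells which), for a name from the list of things; names that differ only in an ending like _2 or _b are one class to them, and where a whole thing is asked for, a point or a joint stands for the part that bears it (a point fixed in the world has none). Each returns a list of dicts, best first, with "p" (0 to 1); they miss things now and then, are a little off and sometimes report something else, mostly with a low value. They report only what shows in the picture. A call takes as long as a camera call. They do not tell look-alikes from the thing itself.
- arm.boxes_of(picture, query): "bbox" ([left, top, right, bottom] in pixels, round what is visible of it).
The state is a dict: "time": time; "joint_positions": joint angles; "joint_velocities": joint speeds; "effort": joint torques, N m; "position": TCP position; "tcp_rot": TCP orientation; "wrist_force": force on the tool from outside, world axes, zero at the start; "wrist_torque": the same for the moment, N m; "gripper_width": finger opening in m; "finger_force": force on a finger pad.
Only numpy, scipy, OpenCV 4.12 (cv2) and the standard library are available. Lean on these libraries where they do the work, as an engineer would, in place of code of your own. Each camera call takes 0.05 s, during which the arm holds its last target. There are 200 camera calls.

## Working session

There is one attempt and no reset: what is moved stays moved. The work goes in short steps, Python scripts to look and compute and a tool call to move; the robot and the scene stay as the last step left them, time stands still between calls to the robot, and variables do not carry over. Pictures are saved under pics/ and viewed, at most 14 in all, crops included, and the job is handed in when it is done.

Besides the shell and the picture viewer there is one more tool, called after ">>>" as a command line: name --argument value ..., lists and objects as JSON in quotes. arm_command: Moves the arm, as the interface text tells. Shifts and turns lie within -1 to 1; 1 stands for 30 mm of shift or 0.1 rad of turn. Its arguments: {"type":"object","properties":{"rows":{"type":"array"},"newtons":{"type":"number"}},"required":["rows"]}

```bash
mkdir -p pics; ls; cat > h.py <<'E'
import numpy as np, cv2
from rig import arm
def snap(n,f=None):
    s=arm.snapshot(n)
    if f: cv2.imwrite('pics/'+f,s['color'][:,:,::-1])
    return s
def KD(s): return np.array([[s['fx'],0,s['cx']],[0,s['fy'],s['cy']],[0,0,1.]]),np.array(s['dist_coeffs'],float)
def w(s,u,v,z):
    K,D=KD(s);p=cv2.undistortPoints(np.array([[[u,v]]],float),K,D)[0,0]
    T=np.array(s['cam_to_world']);d=T[:3,:3]@[p[0],p[1],1];o=T[:3,3]
    return o+d*(z-o[2])/d[2]
def px(s,P):
    K,D=KD(s);T=np.linalg.inv(np.array(s['cam_to_world']))
    return cv2.projectPoints(np.atleast_2d(np.array(P,float)),cv2.Rodrigues(T[:3,:3])[0],T[:3,3],K,D)[0][:,0]
E
python3 - <<'E'
from h import *
np.set_printoptions(precision=3,suppress=True)
print(arm.state())
for n in('scene','top'):
    s=snap(n,n+'0.png'); print(n,s['fx'],s['dist_coeffs'],np.array(s['cam_to_world']))
    for q in('warmer','lid','lid_bar','cap1_mid','mat','slide_top','switch_recess','collar_grip','lever_knob','pp_bottle','acrylic_cup','sieve'):
        try: print(q,[(np.round(b['bbox']).astype(int).tolist(),round(b['p'],2)) for b in arm.boxes_of(s,q)])
        except Exception as e: print(q,e)
E
```

```text
pics
{'time': 0.0, 'joint_positions': array([ 1.16 ,  0.32 ,  1.566, -0.   ,  1.257, -0.02 ]), 'joint_velocities': array([ 0.001,  0.001, -0.001,  0.   ,  0.   , -0.   ]), 'effort': array([  0.001, -41.247, -23.198,   0.073,   0.046,  -0.   ]), 'position': array([0.219, 0.531, 0.178]), 'tcp_rot': array([-3.14 , -0.   ,  2.751]), 'wrist_force': array([ 0.602, -0.48 ,  0.507]), 'wrist_torque': array([-0.036,  0.039,  0.035]), 'finger_force': 0.0, 'gripper_width': 0.09114488072509604}
scene 560.7100495951789 [-0.164  0.     0.     0.     0.   ] [[ 0.113  0.839 -0.532  1.18 ]
 [ 0.994 -0.097  0.057 -0.021]
 [-0.004 -0.535 -0.845  1.156]
 [ 0.     0.     0.     1.   ]]
warmer [([127, 244, 275, 328], 0.92), ([462, 222, 485, 254], 0.26)]
lid [([194, 218, 275, 290], 0.85)]
lid_bar [([193, 216, 276, 284], 0.87), ([402, 198, 499, 279], 0.72)]
cap1_mid [([372, 162, 397, 191], 0.92), ([412, 163, 432, 192], 0.85), ([369, 212, 388, 240], 0.82), ([422, 203, 442, 230], 0.59), ([461, 222, 485, 254], 0.57)]
mat [([401, 201, 498, 277], 0.92)]
slide_top [([127, 241, 277, 328], 0.51), ([463, 224, 483, 25
[... 493 characters left out ...]
  0.055]
 [ 0.001 -0.22  -0.976  1.296]
 [ 0.     0.     0.     1.   ]]
warmer [([356, 191, 492, 273], 0.84)]
lid [([356, 193, 429, 264], 0.59)]
lid_bar [([360, 198, 427, 264], 0.84)]
cap1_mid [([192, 278, 220, 302], 0.89), ([249, 271, 268, 289], 0.82), ([194, 328, 219, 350], 0.79), ([231, 333, 254, 355], 0.59)]
mat [([153, 235, 230, 315], 0.62)]
slide_top [([356, 190, 497, 270], 0.59), ([437, 230, 445, 233], 0.36)]
switch_recess [([354, 189, 495, 270], 0.61)]
collar_grip [([465, 211, 482, 227], 0.44)]
lever_knob [([470, 212, 486, 232], 0.79)]
pp_bottle [([260, 142, 283, 180], 0.94)]
acrylic_cup [([308, 143, 337, 179], 0.88)]
sieve [([369, 141, 425, 177], 0.86), ([466, 213, 481, 231], 0.66)]
```

View pics/scene0.png

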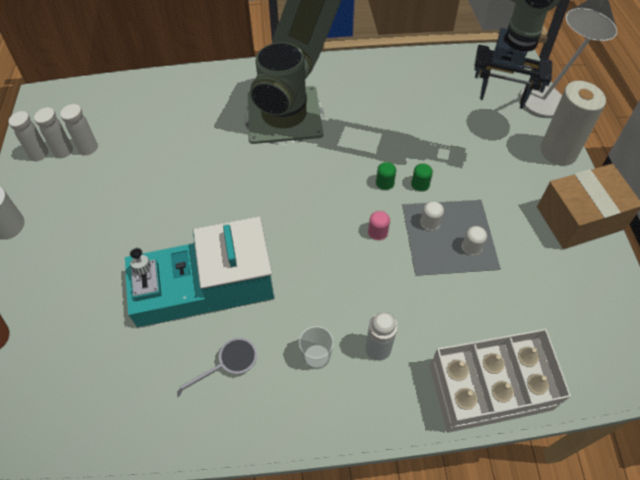

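View pics/top0.png

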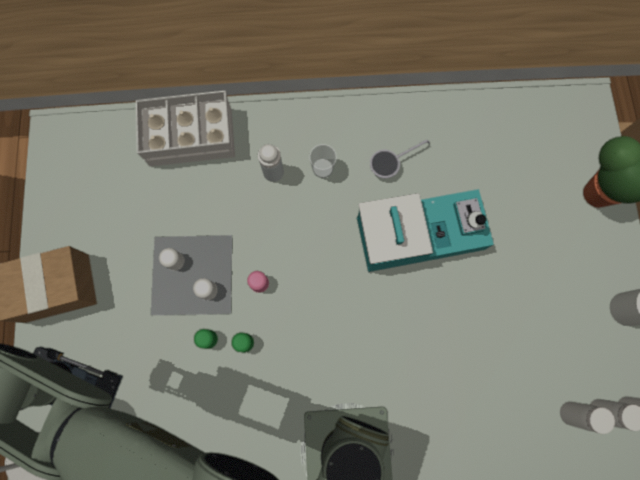

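Candidates in the scene image: white caps at (432,215) and (475,240) on the mat, green ones at (386,176) and (422,177), and a pink one at (379,225). Only the two white caps standing on the mat fit the description. I'll confirm that in an enlarged crop.

```bash
python3 - <<'E'
from h import *
a=cv2.imread('pics/scene0.png');b=cv2.imread('pics/top0.png')
f=lambda i,x,y,ww,hh:cv2.resize(i[y:y+hh,x:x+ww],(400,300),interpolation=cv2.INTER_CUBIC)
cv2.imwrite('pics/c1.png',np.vstack([np.hstack([f(a,120,210,160,120),f(b,350,175,160,120)]),np.hstack([f(a,360,150,160,120),f(b,140,230,160,120)])]))
E
```

```text
(no output)
```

View pics/c1.png

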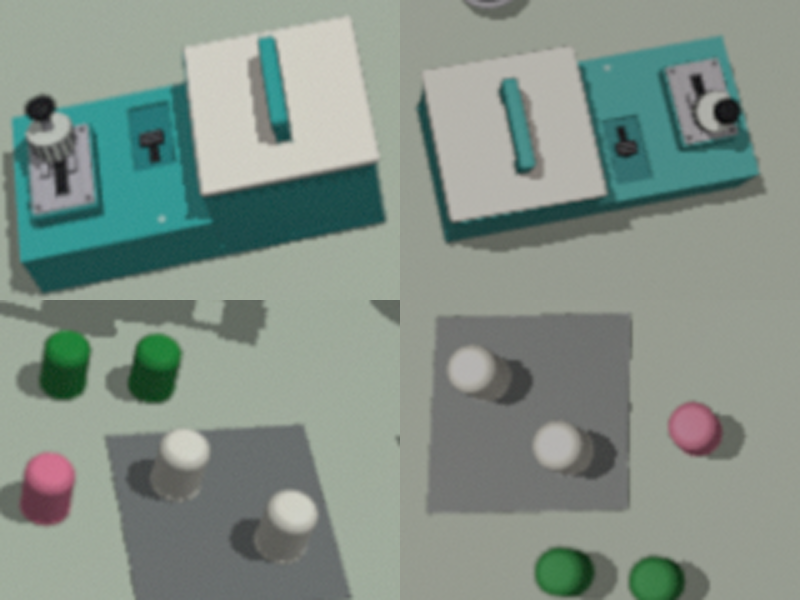

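```bash
python3 - <<'E'
from h import *
from scipy.optimize import least_squares
np.set_printoptions(precision=4,suppress=True)
S=snap('scene');T=snap('top')
sc=lambda l,o:np.array(l)/2.5+o
oS=[120,210];oT=[350,175]
h=.076
lw=[(-h,-h),(-h,h),(h,h),(h,-h)]
lidS=sc([(185,47),(350,18),(378,160),(203,194)],oS);lidT=sc([(205,193),(50,221),(25,70),(175,47)],oT)
dW=[(-.075,-.161,.075),(.075,-.161,.075)]
dS=sc([(13,118),(22,262)],oS);dT=sc([(357,175),(322,38)],oT)
def pts(p,L):
    c,s=np.cos(p[2]),np.sin(p[2]);L=np.array(L);return np.c_[p[0]+c*L[:,0]-s*L[:,1],p[1]+s*L[:,0]+c*L[:,1],L[:,2]]
L3=[(a,b,.131) for a,b in lw]
fl=lambda p:np.r_[px(S,pts(p,L3))-lidS,px(T,pts(p,L3))-lidT].ravel()
r=least_squares(fl,[.5,-.1,-.1]);print('lid',r.x,np.round(r.fun,1))
W3=dW+[(.075,.161,0),(.075,-.161,0)]
dS2=np.r_[dS,sc([(385,222),(42,292)],oS)]
fw=lambda p:np.r_[(px(S,pts(p,W3))-dS2).ravel(),(px(T,pts(p,dW))-dT).ravel()]
q=least_squares(fw,[.5,-.15,-.1]);print('warmer',q.x,np.round(q.fun,1))
c=q.x
def loc(P):
    d=np.array(P)[:2]-c[:2];a=c[2];return np.array([np.cos(a)*d[0]+np.sin(a)*d[1],-np.sin(a)*d[0]+np.cos(a)*d[1]])
print('lid in warmer',loc(r.x))
print('recessT',[loc(w(T,*sc(m,oT),.075)) for m in [(202,122),(240,115),(252,175),(213,182)]])
print('recessS',[loc(w(S,*sc(m,oS),.075)) for m in [(128,107),(168,102),(177,163),(136,172)]])
print('consT',[loc(w(T,*sc(m,oT),.1)) for m in [(265,70),(318,60),(340,135),(283,146)]])
print('consS',[loc(w(S,*sc(m,oS),.1)) for m in [(27,135),(92,125),(100,207),(34,217)]])
for a,b in [((158,145),(185,147)),((71,68),(292,211))]:
    t=sc(a,[140,230]);s=sc(b,[360,150])
    f=lambda P:np.r_[px(T,P)[0]-t,px(S,P)[0]-s]
    k=least_squares(f,[.5,.2,.06]);print('cap',k.x,k.fun,w(T,*t,.062),w(S,*s,.062))
for n,a,b,z in [('bottle',(271,155),(383,323),.15),('cup',(322,155),(316,338),.085)]:
    print(n,w(T,*a,z),w(S,*b,z))
print('sieve',w(T,385,163,.034),w(S,238,353,.034))
print('pink',w(T,258,281,.06),'green',w(T,205,337,.06),w(T,242,342,.06))
E
```

```text
lid [ 0.5276 -0.1463  0.1001] [-0.8 -1.   0.3 -1.5  0.3 -0.4 -1.4 -0.6  0.3  0.1 -0.  -0.9 -1.4 -1.
 -0.7 -1.3]
warmer [ 0.5345 -0.2323  0.1209] [-0.8 -1.3 -0.9 -1.3  1.6  0.4  0.9  0.9  0.9 -0.2  0.1 -1.1]
lid in warmer [0.0035 0.0863]
recessT [array([ 0.0072, -0.0162]), array([ 0.0073, -0.0562]), array([-0.0557, -0.0533]), array([-0.0555, -0.0128])]
recessS [array([-0.0576, -0.0523]), array([-0.0543, -0.0153]), array([ 0.0116, -0.0142]), array([ 0.0123, -0.0515])]
consT [array([ 0.043 , -0.0846]), array([ 0.0435, -0.1403]), array([-0.0362, -0.1424]), array([-0.0367, -0.0832])]
consS [array([-0.0329, -0.1408]), array([-0.0296, -0.0817]), array([ 0.0546, -0.0815]), array([ 0.0513, -0.1394])]
cap [0.4183 0.3369 0.0562] [-0.5339 -0.0557 -0.5233  0.0682] [0.4173 0.3343 0.062 ] [0.4223 0.3364 0.062 ]
cap [0.5025 0.4244 0.0551] [-0.1603 -0.0215 -0.1524  0.024 ] [0.501  0.4219 0.062 ] [0.5067 0.422  0.062 ]
bottle [0.7234 0.1441 0.15  ] [0.7424 0.1473 0.15  ]
cup [0.7422 0.0169 0.085 ] [0.7313 0.0157 0.085 ]
sieve [ 0.7298 -0.153   0.034 ] [ 0.7262 -0.1514  0.034 ]
pink [0.4269 0.1971 0.06  ] green [0.2967 0.332  0.06  ] [0.2794 0.2417 0.06  ]
```

>>> arm_command --rows '[[[-1,-0.95,-0.89,-0.2,0,0,0],[-1,-0.95,-0.89,-0.2,0,0,0],[-1,-0.95,-0.89,-0.2,0,0,0],[-1,-0.95,-0.89,-0.2,0,0,0],[-1,-0.95,-0.89,-0.2,0,0,0],[-1,-0.95,-0.89,-0.2,0,0,0],[-1,-0.95,-0.89,-0.2,0,0,0],[-1,-0.95,-0.89,-0.2,0,0,0],[-1,-0.95,-0.89,-0.2,0,0,0],[-1,-0.95,-0.89,0,0,0,0]]]' --newtons 25

```text
time: 2.65
position: [0.3816, 0.1752, 0.2338]
tcp_rot: [3.14, 0.001, 2.751]
wrist_force: [0.5, 0.5, -1.3]
gripper_width: 0.0918
finger_force: 0.0
```

>>> arm_command --rows '[[[-1,-0.95,-0.89,0,0,0,0],[-1,-0.95,-0.89,0,0,0,0],[-1,-0.95,-0.89,0,0,0,0],[-1,-0.95,-0.89,0,0,0,0],[-1,-0.95,-0.89,0,0,0,0],[-1,-0.95,-0.89,0,0,0,0],[-1,-0.95,-0.89,0,0,0,0],[-1,-0.95,-0.89,0,0,0,0],[-1,-0.95,-0.89,0,0,0,0],[-1,0,0,0,0,0,-0.9]]]'

```text
time: 3.9
position: [0.5273, -0.146, 0.2326]
tcp_rot: [-3.141, 0.0, 2.84]
wrist_force: [0.5, -0.1, 0.4]
gripper_width: 0.0911
finger_force: 0.0
```

>>> arm_command --rows '[[[-1,0,0,0,0,0,-1],[-1,0,0,0,0,0,-1],[-1,0,0,0,0,0,-1],[-1,0,0,0,0,0,-1],[-1,0,0,0,0,0,0],[-1,0,0,0,0,0,0]]]'

```text
time: 4.65
position: [0.5265, -0.1437, 0.2331]
tcp_rot: [3.142, 0.0, -3.044]
wrist_force: [0.1, 0.3, 0.4]
gripper_width: 0.0912
finger_force: 0.0
```

```bash
cat >> h.py <<'E'
def go(*wps):
    """wps: (x,y,z,yaw); print shift in tool axes & turn, in units, per leg (shift before turn)"""
    s=arm.state();p=np.array(s['position']);r=s['tcp_rot'];y=r[2]
    print('t',round(s['time'],2),'p',np.round(p,4),'rot',np.round(r,3),'F',np.round(s['wrist_force'],1),'w',round(s['gripper_width'],4),'f',round(s['finger_force'],1),'j6',round(s['joint_positions'][5],2))
    for q in wps:
        d=np.array(q[:3])-p;c,n=np.cos(y),np.sin(y)
        dy=(q[3]-y+np.pi)%(2*np.pi)-np.pi
        print(q,'->',np.round(np.array([c*d[0]+n*d[1],n*d[0]-c*d[1],-d[2]])/.03,2),'rz',round(-dy/.1,2))
        p=np.array(q[:3]);y=q[3]
E
python3 -c "
from h import *
go((.528,-.147,.20,-3.04),(.528,-.147,.141,-3.04))
s=snap('top','t1.png');s=snap('scene','s1.png')
a=cv2.imread('pics/t1.png')[150:270,330:490];b=cv2.imread('pics/s1.png')[180:300,150:310]
cv2.imwrite('pics/c2.png',np.hstack([cv2.resize(i,(400,300)) for i in(a,b)]))
print(px(s,[[.528,-.147,.157]]))"
```

```text
t 4.65 p [ 0.5265 -0.1437  0.2331] rot [ 3.142  0.    -3.044] F [0.1 0.3 0.4] w 0.0912 f 0.0 j6 -1.96
(0.528, -0.147, 0.2, -3.04) -> [-0.04 -0.12  1.1 ] rz -0.04
(0.528, -0.147, 0.141, -3.04) -> [-0.    0.    1.97] rz -0.0
[[229.00953998 243.80166017]]
```

>>> arm_command --rows '[[[-1,0,-0.1,0.8,0,0,0],[-1,0,0,0.8,0,0,0],[-1,0,0,0.8,0,0,0],[-1,0,0,0.35,0,0,0],[-1,0,0,0.3,0,0,0],[-1,0,0,0,0,0,0]]]'

```text
time: 5.5
position: [0.5268, -0.1466, 0.1416]
tcp_rot: [3.141, -0.0, -3.043]
wrist_force: [-0.5, -0.3, 0.5]
gripper_width: 0.0912
finger_force: 0.0
```

>>> arm_command --rows '[[[1,0,0,0,0,0,0],[1,0,0,0,0,0,0],[1,0,0,0,0,0,0],[1,0,0,0,0,0,0],[1,0,0,0,0,0,0],[1,0,0,0,0,0,0]]]' --newtons 30

```text
time: 6.25
position: [0.5268, -0.1467, 0.1417]
tcp_rot: [3.142, 0.0, -3.042]
wrist_force: [-0.2, 0.7, -0.1]
gripper_width: 0.0344
finger_force: 0.0
```

```bash
python3 -c "
from h import *
go((.528,-.147,.18,-3.04),(.51,.06,.18,-3.04),(.51,.06,.03,-3.04))"
```

```text
t 6.25 p [ 0.5268 -0.1467  0.1417] rot [ 3.142  0.    -3.042] F [-0.2  0.7 -0.1] w 0.0344 f 0.0 j6 -1.96
(0.528, -0.147, 0.18, -3.04) -> [-0.04 -0.02 -1.28] rz -0.02
(0.51, 0.06, 0.18, -3.04) -> [-0.1   6.93 -0.  ] rz -0.0
(0.51, 0.06, 0.03, -3.04) -> [-0.  0.  5.] rz -0.0
```

>>> arm_command --rows '[[[1,0,0,0,0,0,0],[1,0,0,0,0,0,0],[1,0,0,0,0,0,0],[1,0,0,0,0,0,0],[1,0,0,-0.3,0,0,0],[1,0,0,-0.5,0,0,0],[1,0,0,-0.5,0,0,0],[1,0,0,-0.5,0,0,0]]]'

```text
time: 7.25
position: [0.5271, -0.1467, 0.1972]
tcp_rot: [-3.141, 0.001, -3.042]
wrist_force: [0.3, -0.1, -0.3]
gripper_width: 0.0004
finger_force: 0.0
```

```bash
python3 -c "
from h import *
go((.50,.05,.195,-3.04),(.50,.05,.026,-3.04))
s=snap('scene','s2.png');print(arm.boxes_of(s,'lid'))"
```

```text
t 7.25 p [ 0.5271 -0.1467  0.1972] rot [-3.141e+00  1.000e-03 -3.042e+00] F [ 0.3 -0.1 -0.3] w 0.0004 f 0.0 j6 -1.96
(0.5, 0.05, 0.195, -3.04) -> [0.25 6.61 0.07] rz -0.02
(0.5, 0.05, 0.026, -3.04) -> [-0.    0.    5.63] rz -0.0
[{'bbox': [193.8, 215.6, 272.8, 290.1], 'p': 0.76}]
```

View pics/s2.png

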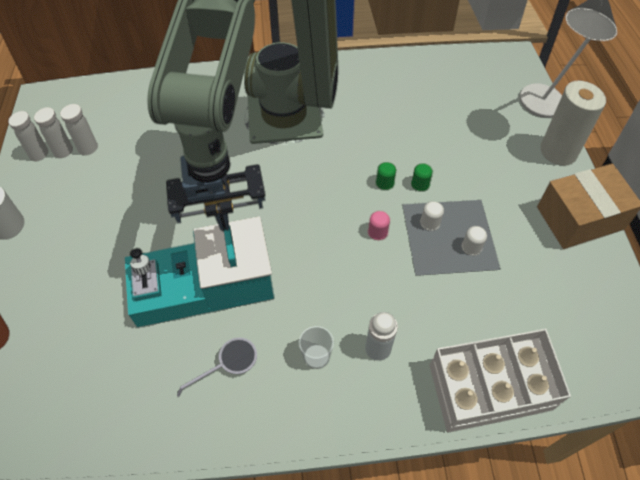

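```bash
python3 -c "
from h import *
s=snap('scene');t=snap('top','t2.png')
P=[[.527,-.147,.197],[.527,-.147,.216],[.527,-.147,.157],[.572,-.142,.169],[.483,-.151,.169]]
print(px(s,P));print(px(t,P))
a=cv2.imread('pics/t2.png')[150:270,330:490];b=cv2.imread('pics/s2.png')[190:310,140:300]
cv2.imwrite('pics/c2.png',np.hstack([cv2.resize(i,(400,300),interpolation=cv2.INTER_CUBIC) for i in(a,b)]))"
```

```text
[[226.25514319 233.0149259 ]
 [224.90011196 227.86555228]
 [228.99795228 243.40610333]
 [231.13213428 258.36837858]
 [225.86953779 223.39407312]]
[[399.74537607 220.05031047]
 [401.07831008 217.87290464]
 [397.07541056 224.41085716]
 [393.90324132 204.84635914]
 [401.39753586 241.33955423]]
```

View pics/c2.png

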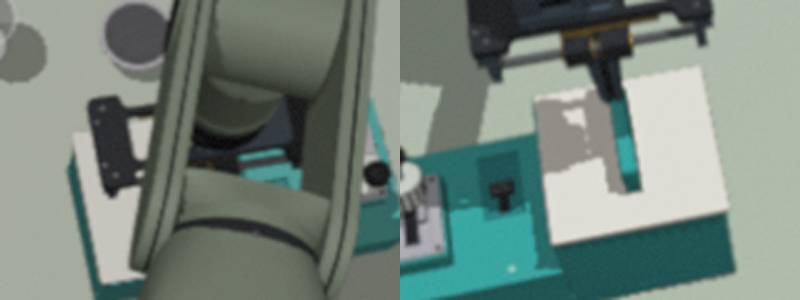

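>>> arm_command --rows '[[[0,0,0,0,0,0,0],[0,0,0,0,0,0,0],[0,0,0,0,0,0,0],[0,0,0,0,0,0,0],[0,0,0,0,0,0,0],[0,0,0,0.5,0,0,0],[0,0,0,0.5,0,0,0],[0,0,0,0.5,0,0,0],[0,0,0,0.4,0,0,0],[0,0,0,0,0,0,0]]]'

```text
time: 8.7
position: [0.526, -0.1464, 0.1373]
tcp_rot: [3.14, -0.002, -3.042]
wrist_force: [0.3, -0.2, 0.2]
gripper_width: 0.0457
finger_force: 0.0
```

>>> arm_command --rows '[[[1,0,0,0,0,0,0],[1,0,0,0,0,0,0],[1,0,0,0,0,0,0],[1,0,0,0,0,0,0],[1,0,0,0,0,0,0],[1,0,0,0,0,0,0],[1,0,0,0,0,0,0]]]' --newtons 35

```text
time: 9.57
position: [0.5268, -0.1466, 0.1386]
tcp_rot: [3.142, 0.0, -3.042]
wrist_force: [0.4, 0.4, 0.0]
gripper_width: 0.0004
finger_force: 0.0
```

```bash
python3 -c "
from h import *
s=snap('scene','s3.png');t=snap('top','t3.png')
print(px(s,[[.5268,-.1466,.1386]]))
b=cv2.imread('pics/s3.png')[180:300,140:300];t=cv2.imread('pics/t3.png')[150:270,330:490]
cv2.imwrite('pics/c3.png',cv2.resize(b,(800,600),interpolation=cv2.INTER_CUBIC))"
```

```text
[[230.39445996 247.89502435]]
```

View pics/c3.png

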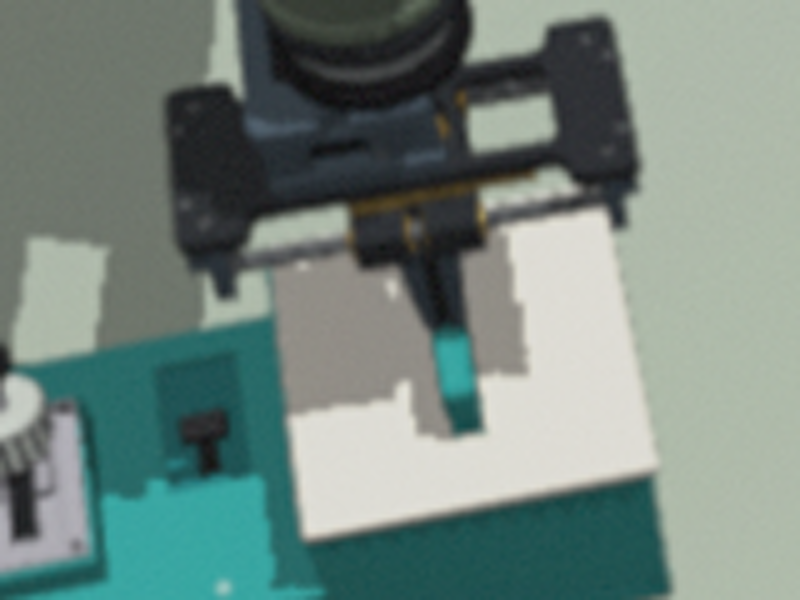

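>>> arm_command --rows '[[[1,0,0,0.1,0,0,0],[1,0,0,0,0,0,0]]]'

```text
time: 9.93
position: [0.5265, -0.1465, 0.1353]
tcp_rot: [3.141, -0.001, -3.042]
wrist_force: [0.4, 0.1, 0.0]
gripper_width: 0.0005
finger_force: 0.0
```

```bash
python3 -c "
from h import *
go();s=arm.state();print(s['joint_positions'],s['effort'],s['wrist_torque'])
t=cv2.imread('pics/t3.png')[130:290,300:510];cv2.imwrite('pics/c4.png',cv2.resize(t,(788,600),interpolation=cv2.INTER_CUBIC))"
```

```text
t 9.93 p [ 0.5265 -0.1465  0.1353] rot [ 3.141e+00 -1.000e-03 -3.042e+00] F [0.4 0.1 0. ] w 0.0005 f 0.0 j6 -1.96
[-2.92589095e-01  3.07567295e-01  1.69832011e+00  1.22817574e-04
  1.13647565e+00 -1.96266712e+00] [ 2.32932816e-04 -3.92672682e+01 -2.19192588e+01 -5.65856032e-02
  4.21081949e-02 -7.74233968e-05] [ 0.04233911 -0.00654635  0.01839397]
```

```bash
python3 -c "
from h import *
s=snap('scene')
y=2.751;ty=np.array([np.sin(y),-np.cos(y),0]);p=np.array([.219,.531,.179])
for z in(0,.03):
  print(px(s,[p+[0,0,z]+ty*k for k in(.052,-.052)]))
b=cv2.imread('pics/scene0.png')[30:150,440:600]
b=cv2.resize(b,(800,600),interpolation=cv2.INTER_CUBIC)
for z in(0,.03):
  for k in(.052,-.052):
    q=(px(s,[p+[0,0,z]+ty*k])[0]-[440,30])*5;cv2.circle(b,tuple(int(v) for v in q),4,(0,0,255) if z==0 else (0,255,255),-1)
cv2.imwrite('pics/c5.png',b)"
```

```text
[[518.21216081 114.03808441]
 [477.60848858 105.07522814]]
[[521.46396809 105.35112784]
 [480.18750864  96.26036299]]
```

View pics/c5.png

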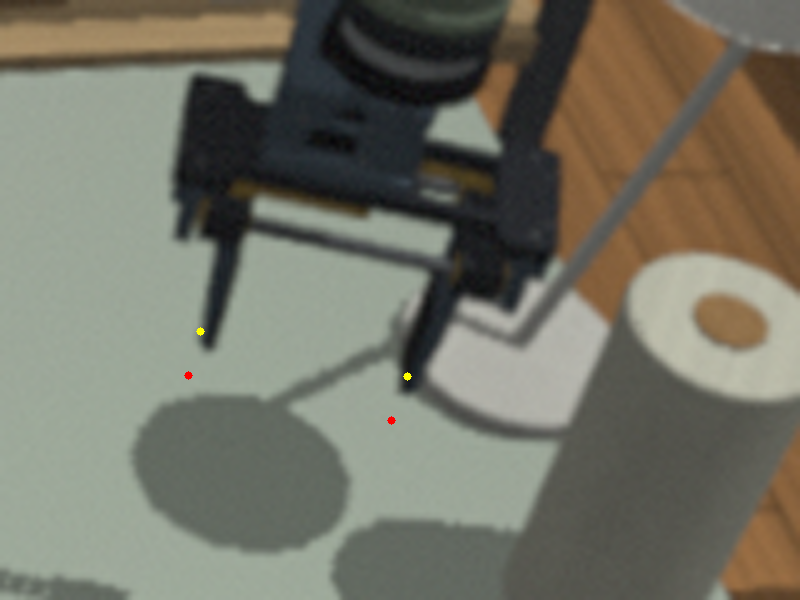

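>>> arm_command --rows '[[[1,0,0,0.1,0,0,0],[1,0,0,0,0,0,0]]]'

```text
time: 10.22
position: [0.527, -0.1467, 0.1345]
tcp_rot: [-3.141, 0.002, -3.042]
wrist_force: [-2.1, 0.7, 9.0]
gripper_width: 0.0003
finger_force: 4.8
```

>>> arm_command --rows '[[[1,0,0,0.1,0,0,0],[1,0,0,0,0,0,0]]]'

```text
time: 10.48
position: [0.5272, -0.1467, 0.1344]
tcp_rot: [-3.14, 0.003, -3.042]
wrist_force: [-7.3, 2.4, 24.8]
gripper_width: 0.0004
finger_force: 12.3
```

```bash
python3 -c "
from h import *
s=snap('scene','s4.png');go()
b=cv2.resize(cv2.imread('pics/s4.png')[200:290,180:300],(800,600),interpolation=cv2.INTER_CUBIC);cv2.imwrite('pics/c6.png',b)"
```

```text
t 10.53 p [ 0.5272 -0.1467  0.1344] rot [-3.140e+00  3.000e-03 -3.042e+00] F [-6.6  2.6 23.8] w 0.0004 f 12.3 j6 -1.96
```

View pics/c6.png

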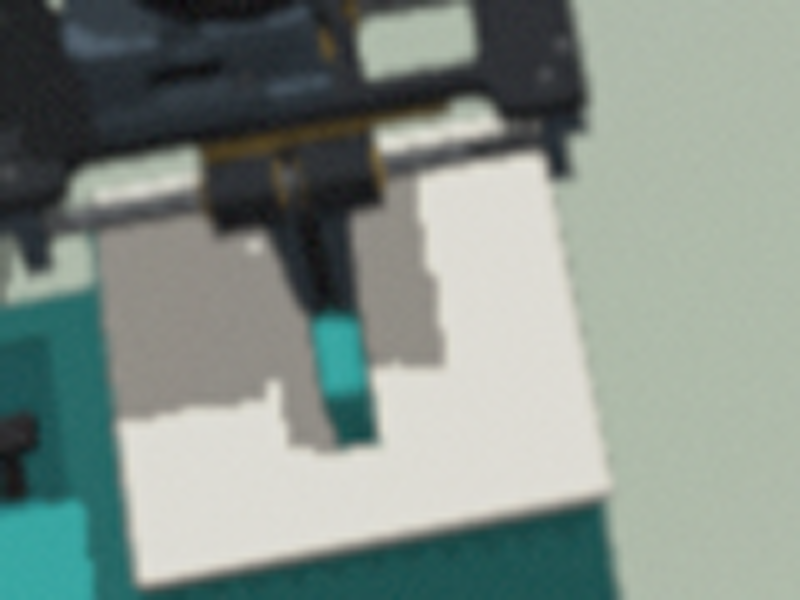

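>>> arm_command --rows '[[[1,0,0,-0.5,0,0,0],[0,0,0,-0.5,0,0,0],[0,0,0,0,0,0,0],[0,0,0,0,0,0,0],[0,0,0,0,0,0,0],[0,0,0,0,0,0,0],[0,0,0,0.5,0,0,0],[0,0,0,0.3,0,0,0],[0,0,0,0.3,0,0,0],[0,0,0,0.3,0,0,0]]]'

```text
time: 11.78
position: [0.5267, -0.1466, 0.1168]
tcp_rot: [3.141, -0.0, -3.042]
wrist_force: [0.7, -0.1, 0.1]
gripper_width: 0.0456
finger_force: 0.0
```

>>> arm_command --rows '[[[0,0,0,0.2,0,0,0],[0,0,0,0,0,0,0]]]'

```text
time: 12.02
position: [0.5265, -0.1466, 0.1111]
tcp_rot: [3.141, -0.001, -3.042]
wrist_force: [-0.8, -0.9, -0.6]
gripper_width: 0.0458
finger_force: 0.0
```

>>> arm_command --rows '[[[1,0,0,0,0,0,0],[1,0,0,0,0,0,0],[1,0,0,0,0,0,0],[1,0,0,0,0,0,0],[1,0,0,0,0,0,0],[1,0,0,0,0,0,0]]]'

```text
time: 12.78
position: [0.5269, -0.1467, 0.1119]
tcp_rot: [-3.141, 0.0, -3.042]
wrist_force: [-0.1, 0.0, 1.8]
gripper_width: 0.0156
finger_force: 35.0
```

>>> arm_command --rows '[[[1,0,0,-0.3,0,0,0],[1,0,0,-0.5,0,0,0],[1,0,0,-0.7,0,0,0],[1,0,0,-0.5,0,0,0],[1,0,0,0,0,0,0]]]'

```text
time: 13.4
position: [0.5277, -0.1469, 0.1732]
tcp_rot: [-3.14, 0.003, -3.042]
wrist_force: [-1.2, -0.3, -2.3]
gripper_width: 0.0163
finger_force: 35.0
```

```bash
python3 -c "
from h import *
go((.50,.05,.17,-3.04),(.50,.05,.0,-3.04))"
```

```text
t 13.4 p [ 0.5277 -0.1469  0.1732] rot [-3.140e+00  3.000e-03 -3.042e+00] F [-1.2 -0.3 -2.3] w 0.0163 f 35.0 j6 -1.96
(0.5, 0.05, 0.17, -3.04) -> [0.27 6.62 0.11] rz -0.02
(0.5, 0.05, 0.0, -3.04) -> [-0.    0.    5.67] rz -0.0
```

>>> arm_command --rows '[[[1,0.03,0.5,0,0,0,0],[1,0.03,0.8,0,0,0,0],[1,0.03,0.8,0,0,0,0],[1,0.03,0.8,0,0,0,0],[1,0.03,0.8,0,0,0,0],[1,0.03,0.8,0,0,0,0],[1,0.03,0.8,0,0,0,0],[1,0.03,0.8,0,0,0,0],[1,0.03,0.5,0.3,0,0,0],[1,0,0,0.8,0,0,0]]]'

```text
time: 14.65
position: [0.4991, 0.051, 0.1382]
tcp_rot: [3.141, 0.001, -3.041]
wrist_force: [0.6, -0.4, -1.5]
gripper_width: 0.0156
finger_force: 35.0
```

>>> arm_command --rows '[[[1,0,0,0.9,0,0,0],[1,0,0,0.9,0,0,0],[1,0,0,0.9,0,0,0],[1,0,0,0.9,0,0,0],[1,0,0,0.5,0,0,0],[1,0,0,0.2,0,0,0],[1,0,0,0.2,0,0,0],[1,0,0,0,0,0,0]]]'

```text
time: 15.65
position: [0.4993, 0.0496, 0.0038]
tcp_rot: [3.142, 0.0, -3.042]
wrist_force: [0.4, -0.4, -0.7]
gripper_width: 0.0158
finger_force: 35.0
```

```bash
python3 -c "
from h import *
go()"
```

```text
t 15.65 p [0.4993 0.0496 0.0038] rot [ 3.142  0.    -3.042] F [ 0.4 -0.4 -0.7] w 0.0158 f 35.0 j6 -1.59
```

>>> arm_command --rows '[[[1,0,0,0.15,0,0,0],[1,0,0,0.12,0,0,0],[1,0,0,0,0,0,0],[0,0,0,0,0,0,0],[0,0,0,0,0,0,0],[0,0,0,0,0,0,0],[0,0,0,-0.3,0,0,0],[-1,0,0,-1,0,0,0],[-1,0,0,-1,0,0,0],[-1,0,0,-1,0,0,0]]]'

```text
time: 16.9
position: [0.4992, 0.0496, 0.0962]
tcp_rot: [3.142, 0.001, -3.042]
wrist_force: [0.0, -0.7, -0.4]
gripper_width: 0.0729
finger_force: 0.0
```

```bash
python3 -c "
from h import *
for n in('scene','top'):
  s=snap(n,n+'5.png')
  for q in('cap1_mid','lid'):print(n,q,[(np.round(b['bbox']).tolist(),round(b['p'],2)) for b in arm.boxes_of(s,q)])
go((.5035,.423,.11,-3.04),(.42,.336,.11,-3.04))"
```

```text
scene cap1_mid [([368.0, 212.0, 390.0, 239.0], 0.91), ([423.0, 202.0, 444.0, 228.0], 0.8), ([410.0, 166.0, 436.0, 194.0], 0.63), ([373.0, 164.0, 396.0, 192.0], 0.62), ([122.0, 219.0, 273.0, 330.0], 0.54)]
scene lid [([284.0, 229.0, 358.0, 293.0], 0.92)]
top cap1_mid [([194.0, 330.0, 218.0, 349.0], 0.96), ([194.0, 279.0, 216.0, 302.0], 0.82), ([230.0, 335.0, 252.0, 352.0], 0.63), ([248.0, 269.0, 268.0, 289.0], 0.56), ([466.0, 211.0, 484.0, 225.0], 0.46)]
top lid [([292.0, 227.0, 329.0, 250.0], 0.51)]
t 17.2 p [0.4982 0.0495 0.0937] rot [ 3.141e+00 -2.000e-03 -3.042e+00] F [-0.5  0.2  0.6] w 0.0908 f 0.0 j6 -1.59
(0.5035, 0.423, 0.11, -3.04) -> [-1.41 12.37 -0.54] rz -0.02
(0.42, 0.336, 0.11, -3.04) -> [ 3.06 -2.6  -0.  ] rz -0.0
```

View pics/scene5.png

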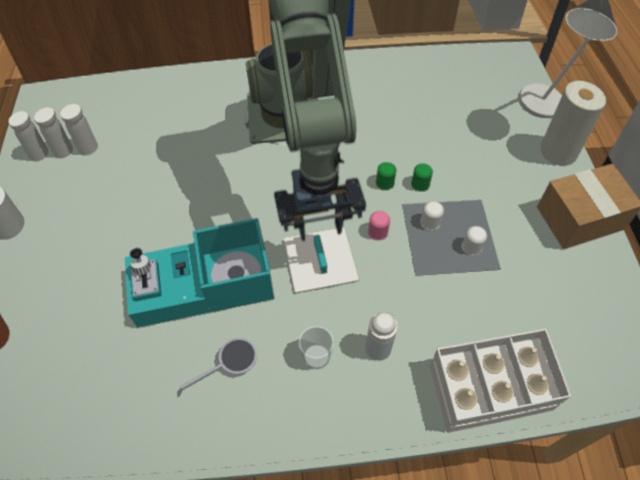

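>>> arm_command --rows '[[[-1,0.17,0.98,0,0,0,0],[-1,0.17,0.98,0,0,0,0],[-1,0.17,0.98,0,0,0,0],[-1,0.17,0.98,0,0,0,0],[-1,0.17,0.98,0,0,0,0],[-1,0.17,0.98,0,0,0,0],[-1,0.17,0.98,0,0,0,0],[-1,0.17,0.98,0,0,0,0],[-1,0.17,0.98,0,0,0,0],[-1,0.12,0.95,0,0,0,0]]]' --newtons 25

```text
time: 18.45
position: [0.4196, 0.3367, 0.0931]
tcp_rot: [-3.14, -0.003, -3.042]
wrist_force: [1.0, 0.4, 0.2]
gripper_width: 0.0913
finger_force: 0.0
```

```bash
python3 -c "
from h import *
go((.42,.336,.09,-3.04),(.42,.336,-.004,-3.04))
for n in('scene','top'):
  s=snap(n,n+'6.png')
  print(n,[(np.round(b['bbox']).tolist(),round(b['p'],2)) for b in arm.boxes_of(s,'cap1_mid')])
"
```

```text
t 18.45 p [0.4196 0.3367 0.0931] rot [-3.140e+00 -3.000e-03 -3.042e+00] F [1.  0.4 0.2] w 0.0913 f 0.0 j6 -1.02
(0.42, 0.336, 0.09, -3.04) -> [-0.01 -0.03  0.1 ] rz -0.02
(0.42, 0.336, -0.004, -3.04) -> [-0.    0.    3.13] rz -0.0
scene [([366.0, 212.0, 389.0, 241.0], 0.9), ([420.0, 201.0, 446.0, 229.0], 0.84), ([374.0, 163.0, 396.0, 192.0], 0.79), ([410.0, 176.0, 435.0, 192.0], 0.37)]
top [([464.0, 211.0, 481.0, 226.0], 0.65), ([248.0, 270.0, 270.0, 288.0], 0.55), ([246.0, 333.0, 253.0, 345.0], 0.52)]
```

Cap A is still in place, so I'll descend and grip.

>>> arm_command --rows '[[[-1,0,0,0.7,0,0,0],[-1,0,0,0.7,0,0,0],[-1,0,0,0.7,0,0,0],[-1,0,0,0.6,0,0,0],[-1,0,0,0.5,0,0,0],[1,0,0,0,0,0,0],[1,0,0,0,0,0,0],[1,0,0,0,0,0,0],[1,0,0,0,0,0,0],[1,0,0,0,0,0,0]]]'

```text
time: 19.9
position: [0.421, 0.3366, -0.001]
tcp_rot: [3.141, 0.001, -3.042]
wrist_force: [0.1, 0.6, 1.4]
gripper_width: 0.0492
finger_force: 25.0
```

>>> arm_command --rows '[[[1,0,0,0,0,0,0],[1,0,0,0,0,0,0],[1,0,0,-0.3,0,0,0],[1,0,0,-0.8,0,0,0],[1,0,0,-1,0,0,0],[1,0,0,-1,0,0,0],[1,0,0,-1,0,0,0],[1,0,0,-1,0,0,0],[1,0,0,-0.5,0,0,0]]]'

```text
time: 21.02
position: [0.4212, 0.3367, 0.1683]
tcp_rot: [3.14, 0.002, -3.042]
wrist_force: [0.0, -0.0, 0.2]
gripper_width: 0.0496
finger_force: 25.0
```

```bash
python3 -c "
from h import *
c=np.array([.531,-.234]);a=.115
for l in[(-.033,.085),(.033,.085)]:
  print(c+[np.cos(a)*l[0]-np.sin(a)*l[1],np.sin(a)*l[0]+np.cos(a)*l[1]])
s=snap('scene','s7.png');cv2.imwrite('pics/c7.png',cv2.resize(s['color'][140:290,180:500,::-1],(800,375)))
go((.493,-.154,.16,-3.025),(.493,-.154,.03,-3.025))"
```

```text
[ 0.4884645  -0.15334808]
[ 0.55402856 -0.1457748 ]
t 21.07 p [0.4219 0.3371 0.1696] rot [ 3.139  0.004 -3.042] F [1.  0.5 0.8] w 0.0494 f 25.0 j6 -1.02
(0.493, -0.154, 0.16, -3.025) -> [ -0.74 -16.53   0.32] rz -0.17
(0.493, -0.154, 0.03, -3.025) -> [-0.    0.    4.33] rz -0.0
```

View pics/c7.png

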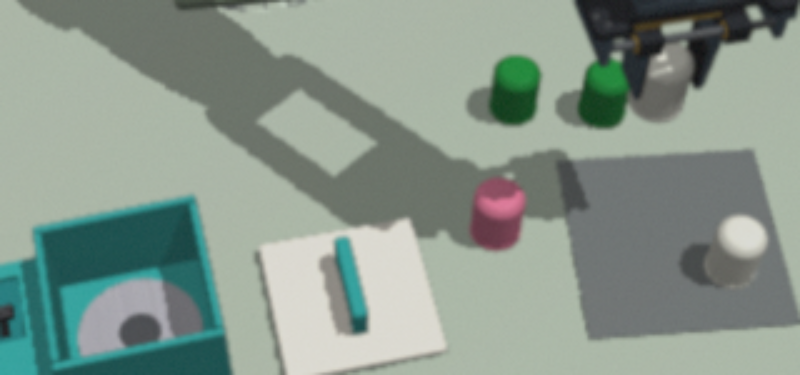

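```bash
python3 -c "
from h import *
s=snap('scene','s8.png');cv2.imwrite('pics/c8.png',cv2.resize(s['color'][205:310,150:290,::-1],(800,600),interpolation=cv2.INTER_CUBIC))
for u,v in[(194.8,232),(256.8,219.2),(270.4,273.2)]:print(w(s,u-.3,v-.3,.125))"
```

```text
[ 0.46614513 -0.22756211  0.125     ]
[ 0.44778723 -0.08758264  0.125     ]
[ 0.5902037  -0.06604318  0.125     ]
```

View pics/c8.png

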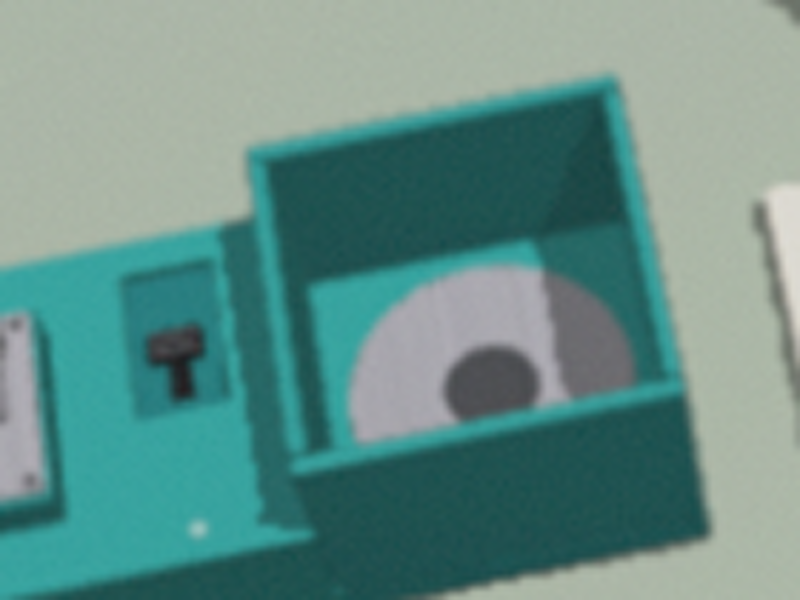

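```bash
python3 -c "
from h import *
from scipy.optimize import least_squares
s=snap('scene')
f=lambda l:(np.array(l)+.5)/5.714-.5+[150,205]
P=np.array([w(s,*q,.125)[:2] for q in f([(248,152),(615,75),(685,385),(292,472)])])
print(P,P.mean(0),np.linalg.norm(P-np.roll(P,-1,0),axis=1))
d=P[2]+P[3]-P[0]-P[1];e=P[1]+P[2]-P[0]-P[3];print('yaw',np.arctan2(d[1],d[0]),np.arctan2(-e[0],e[1]))
R=np.array([w(s,*q,.075)[:2] for q in f([(122,275),(212,262),(230,402),(137,418)])]);print(R,R.mean(0))
print('btn near edge/top centre',w(s,*f([(176,328)])[0],.075),w(s,*f([(176,340)])[0],.075),w(s,*f([(176,355)])[0],.075))
go((.493,-.153,.16,-3.025))"
```

```text
[[ 0.46436425 -0.2309849 ]
 [ 0.4447191  -0.08580826]
 [ 0.58778899 -0.06722586]
 [ 0.60821578 -0.21350298]] [ 0.52627203 -0.1493805 ] [0.14649979 0.14427161 0.14769648 0.14490991]
yaw 0.12503832584027597 0.13663322215942364
[[ 0.48331179 -0.29176835]
 [ 0.48132607 -0.25523942]
 [ 0.54681579 -0.24723565]
 [ 0.54996618 -0.28394001]] [ 0.51535496 -0.26954585]
btn near edge/top centre [ 0.51063884 -0.26925514  0.075     ] [ 0.51618852 -0.26914611  0.075     ] [ 0.52308995 -0.26901265  0.075     ]
t 21.18 p [0.4208 0.3363 0.1666] rot [ 3.141  0.    -3.042] F [-0.1  0.7 -0.3] w 0.0497 f 25.0 j6 -1.02
(0.493, -0.153, 0.16, -3.025) -> [ -0.78 -16.47   0.22] rz -0.17
```

>>> arm_command --rows '[[[1,-0.05,-0.6,0,0,0,-0.15],[1,-0.05,-1,0,0,0,0],[1,-0.05,-1,0,0,0,0],[1,-0.05,-1,0,0,0,0],[1,-0.05,-1,0,0,0,0],[1,-0.05,-1,0,0,0,0],[1,-0.05,-1,0,0,0,0],[1,-0.05,-1,0,0,0,0],[1,-0.05,-1,0,0,0,0],[1,-0.05,-1,0,0,0,0]]]'

```text
time: 22.42
position: [0.4673, 0.0508, 0.1649]
tcp_rot: [3.141, -0.003, -3.027]
wrist_force: [-0.2, -0.5, -0.0]
gripper_width: 0.0496
finger_force: 25.0
```

>>> arm_command --rows '[[[1,-0.05,-1,0,0,0,0],[1,-0.05,-1,0,0,0,0],[1,-0.05,-1,0,0,0,0],[1,-0.05,-1,0,0,0,0],[1,-0.05,-1,0,0,0,0],[1,-0.05,-1,0,0,0,0],[1,0,-0.7,0,0,0,0],[1,0,-0.1,0,0,0,0],[1,0,0,0,0,0,0]]]'

```text
time: 23.55
position: [0.5001, -0.1492, 0.1661]
tcp_rot: [3.141, -0.001, -3.028]
wrist_force: [0.6, 0.6, -0.1]
gripper_width: 0.0494
finger_force: 25.0
```

```bash
python3 -c "
from h import *
go((.4915,-.153,.12,-3.025),(.4915,-.153,.028,-3.025))"
```

```text
t 23.55 p [ 0.5001 -0.1492  0.1661] rot [ 3.141e+00 -1.000e-03 -3.028e+00] F [ 0.6  0.6 -0.1] w 0.0494 f 25.0 j6 -2.0
(0.4915, -0.153, 0.12, -3.025) -> [ 0.3  -0.09  1.54] rz -0.03
(0.4915, -0.153, 0.028, -3.025) -> [-0.    0.    3.07] rz -0.0
```

>>> arm_command --rows '[[[1,0.3,-0.09,0.4,0,0,0],[1,0,0,0.7,0,0,0],[1,0,0,0.7,0,0,0],[1,0,0,0.7,0,0,0],[1,0,0,0.7,0,0,0],[1,0,0,0.7,0,0,0],[1,0,0,0.4,0,0,0],[1,0,0,0.2,0,0,0],[1,0,0,0,0,0,0]]]'

```text
time: 24.68
position: [0.4917, -0.1533, 0.0315]
tcp_rot: [3.141, -0.0, -3.027]
wrist_force: [0.4, 0.1, 0.6]
gripper_width: 0.0497
finger_force: 25.0
```

>>> arm_command --rows '[[[-0.4,0,0,0,0,0,0],[-0.4,0,0,0,0,0,0],[-0.4,0,0,0,0,0,0],[-0.4,0,0,-0.5,0,0,0],[-0.4,0,0,-1,0,0,0],[-0.4,0,0,-1,0,0,0],[-0.4,0,0,-1,0,0,0],[-1,0,0,-1,0,0,0],[-1,0,0.5,-0.2,0,0,0],[-1,0,1,0,0,0,0]]]'

```text
time: 25.92
position: [0.4866, -0.1081, 0.1729]
tcp_rot: [3.142, 0.001, -3.029]
wrist_force: [0.1, -0.0, -0.0]
gripper_width: 0.0897
finger_force: 0.0
```

```bash
python3 -c "
from h import *
for n in('scene','top'):
  s=snap(n,n+'9.png')
  print(n,[(np.round(b['bbox']).tolist(),round(b['p'],2)) for b in arm.boxes_of(s,'cap1_mid')])
go((.5035,.423,.10,-3.04))"
```

```text
scene [([368.0, 211.0, 393.0, 240.0], 0.77), ([373.0, 165.0, 396.0, 190.0], 0.77), ([216.0, 238.0, 244.0, 267.0], 0.68), ([412.0, 165.0, 435.0, 192.0], 0.57)]
top [([193.0, 327.0, 220.0, 351.0], 0.96), ([230.0, 333.0, 254.0, 354.0], 0.76), ([249.0, 270.0, 270.0, 291.0], 0.66)]
t 26.12 p [ 0.4861 -0.1081  0.1721] rot [ 3.141e+00 -1.000e-03 -3.026e+00] F [ 0.3 -0.1 -0.6] w 0.091 f 0.0 j6 -1.93
(0.5035, 0.423, 0.1, -3.04) -> [-2.62 17.52  2.4 ] rz 0.14
```

```bash
python3 -c "
from h import *
for n,(x0,x1,y0,y1) in(('scene9',(395,540,150,300)),('top9',(90,300,190,325)),('scene0',(395,540,150,300)),('top0',(90,300,190,325))):
  im=cv2.imread('pics/'+n+'.png')[y0:y1,x0:x1];h=cv2.cvtColor(im,cv2.COLOR_BGR2HSV)
  m=((h[...,2]>165)&(h[...,1]<28)).astype(np.uint8)
  k,_,st,c=cv2.connectedComponentsWithStats(m)
  print(n,[(st[i].tolist(),np.round(c[i]+[x0,y0],1)) for i in range(1,k) if st[i][4]>60])
t=cv2.imread('pics/top9.png');print(np.abs(t.astype(int)-cv2.imread('pics/top0.png')).max(2)[240:315,150:230].mean())"
```

```text
scene9 [([0, 0, 145, 150, 14196], array([473.2, 223.2])), ([73, 76, 19, 17, 243], array([477. , 233.9]))]
top9 [([0, 0, 210, 135, 19500], array([199.7, 247.6])), ([70, 59, 16, 17, 219], array([167.3, 256.9]))]
scene0 [([43, 0, 11, 9, 71], array([443.2, 153.6])), ([0, 0, 145, 150, 13033], array([476.1, 228.1])), ([74, 77, 18, 15, 208], array([477.3, 233.7]))]
top0 [([70, 60, 15, 15, 181], array([167.1, 256.9])), ([104, 90, 16, 16, 195], array([201.6, 287.5]))]
13.839
```

>>> arm_command --rows '[[[-1,-0.15,0.98,0,0,0,0.14],[-1,-0.15,0.98,0,0,0,0],[-1,-0.15,0.98,0,0,0,0],[-1,-0.15,0.98,0,0,0,0],[-1,-0.15,0.98,0,0,0,0],[-1,-0.15,0.98,0,0,0,0],[-1,-0.15,0.98,0,0,0,0],[-1,-0.15,0.98,0,0,0,0],[-1,-0.15,0.98,0,0,0,0],[-1,-0.15,0.98,0.3,0,0,0]]]'

```text
time: 27.38
position: [0.5024, 0.1889, 0.1635]
tcp_rot: [-3.141, 0.001, -3.042]
wrist_force: [-0.1, -0.8, 0.1]
gripper_width: 0.0912
finger_force: 0.0
```

>>> arm_command --rows '[[[-1,-0.15,0.98,0.4,0,0,0],[-1,-0.15,0.98,0.4,0,0,0],[-1,-0.15,0.98,0.4,0,0,0],[-1,-0.15,0.98,0.4,0,0,0],[-1,-0.15,0.98,0.4,0,0,0],[-1,-0.15,0.98,0,0,0,0],[-1,-0.1,0.98,0,0,0,0],[-1,0,0.6,0,0,0,0],[-1,0,0,0,0,0,0]]]'

```text
time: 28.5
position: [0.5089, 0.4143, 0.1029]
tcp_rot: [-3.141, -0.001, -3.04]
wrist_force: [0.6, 0.9, -0.1]
gripper_width: 0.0913
finger_force: 0.0
```

```bash
python3 -c "
from h import *
go((.5035,.423,.09,-3.04),(.5035,.423,.0,-3.04))
for n,(x0,x1,y0,y1) in(('scene',(420,540,215,300)),):
  s=snap(n);im=s['color'][y0:y1,x0:x1,::-1];h=cv2.cvtColor(np.ascontiguousarray(im),cv2.COLOR_BGR2HSV)
  m=((h[...,2]>165)&(h[...,1]<28)).astype(np.uint8)
  k,_,st,c=cv2.connectedComponentsWithStats(m)
  print(n,[(st[i].tolist(),np.round(c[i]+[x0,y0],1)) for i in range(1,k) if st[i][4]>60])
  print([(np.round(b['bbox']).tolist(),round(b['p'],2)) for b in arm.boxes_of(s,'cap1_mid')])"
```

```text
t 28.5 p [0.5089 0.4143 0.1029] rot [-3.141e+00 -1.000e-03 -3.040e+00] F [ 0.6  0.9 -0.1] w 0.0913 f 0.0 j6 -1.01
(0.5035, 0.423, 0.09, -3.04) -> [0.15 0.31 0.43] rz -0.0
(0.5035, 0.423, 0.0, -3.04) -> [-0.  0.  3.] rz -0.0
scene [([0, 0, 120, 85, 5644], array([495.2, 268. ])), ([56, 13, 11, 15, 69], array([482.2, 236.3]))]
[([374.0, 163.0, 396.0, 192.0], 0.97), ([222.0, 238.0, 246.0, 268.0], 0.85), ([365.0, 314.0, 398.0, 360.0], 0.68), ([368.0, 209.0, 391.0, 238.0], 0.66), ([412.0, 163.0, 434.0, 191.0], 0.64), ([129.0, 254.0, 148.0, 273.0], 0.45)]
```

>>> arm_command --rows '[[[-1,0.15,0.31,0.4,0,0,0],[-1,0,0,0.7,0,0,0],[-1,0,0,0.7,0,0,0],[-1,0,0,0.6,0,0,0],[-1,0,0,0.6,0,0,0],[-1,0,0,0.4,0,0,0],[1,0,0,0,0,0,0],[1,0,0,0,0,0,0],[1,0,0,0,0,0,0],[1,0,0,0,0,0,0]]]'

```text
time: 29.85
position: [0.504, 0.423, 0.0022]
tcp_rot: [3.141, 0.001, -3.041]
wrist_force: [-0.4, 0.6, -0.3]
gripper_width: 0.054
finger_force: 0.0
```

>>> arm_command --rows '[[[1,0,0,0,0,0,0],[1,0,0,0,0,0,0],[1,0,0,-0.3,0,0,0],[1,0,0,-0.8,0,0,0],[1,0,0,-1,0,0,0],[1,0,0,-1,0,0,0],[1,0,0,-1,0,0,0],[1,0,0,-1,0,0,0],[1,0,0,-0.6,0,0,0]]]'

```text
time: 30.98
position: [0.5041, 0.4231, 0.1749]
tcp_rot: [3.14, 0.002, -3.041]
wrist_force: [-0.2, -0.1, -0.1]
gripper_width: 0.0492
finger_force: 25.0
```

```bash
python3 -c "
from h import *
go((.557,-.145,.168,-3.025),(.557,-.145,.03,-3.025))"
```

```text
t 30.98 p [0.5041 0.4231 0.1749] rot [ 3.140e+00  2.000e-03 -3.041e+00] F [-0.2 -0.1 -0.1] w 0.0492 f 25.0 j6 -0.99
(0.557, -0.145, 0.168, -3.025) -> [  0.14 -19.02   0.23] rz -0.16
(0.557, -0.145, 0.03, -3.025) -> [-0.   0.   4.6] rz -0.0
```

>>> arm_command --rows '[[[1,0,-0.6,0,0,0,0],[1,0,-1,0,0,0,0],[1,0,-1,0,0,0,0],[1,0,-1,0,0,0,0],[1,0,-1,0,0,0,0],[1,0,-1,0,0,0,0],[1,0,-1,0,0,0,0],[1,0,-1,0,0,0,0],[1,0,-1,0,0,0,0],[1,0,-1,0,0,0,0]]]'

```text
time: 32.22
position: [0.5312, 0.1339, 0.1714]
tcp_rot: [-3.141, -0.002, -3.042]
wrist_force: [0.3, 1.1, -1.2]
gripper_width: 0.0491
finger_force: 25.0
```

>>> arm_command --rows '[[[1,0,-1,0,0,0,0],[1,0,-1,0,0,0,0],[1,0,-1,0,0,0,0],[1,0,-1,0,0,0,0],[1,0,-1,0,0,0,0],[1,0,-1,0,0,0,0],[1,0,-1,0,0,0,0],[1,0,-1,0,0,0,0],[1,0.14,-1,0,0,0,-0.16],[1,0,-0.4,0,0,0,0]]]'

```text
time: 33.48
position: [0.5551, -0.1465, 0.1715]
tcp_rot: [3.141, -0.002, -3.028]
wrist_force: [-0.4, 0.6, -1.0]
gripper_width: 0.0491
finger_force: 25.0
```

```bash
python3 -c "
from h import *
s=snap('scene')
print([(np.round(b['bbox']).tolist(),round(b['p'],2)) for b in arm.boxes_of(s,'cap1_mid')])
go((.557,-.145,.12,-3.025),(.557,-.145,.032,-3.025))"
```

```text
[([369.0, 209.0, 391.0, 240.0], 0.97), ([374.0, 163.0, 395.0, 191.0], 0.72), ([408.0, 166.0, 434.0, 192.0], 0.71), ([224.0, 252.0, 244.0, 268.0], 0.57)]
t 33.58 p [ 0.5559 -0.1458  0.1718] rot [ 3.141e+00 -1.000e-03 -3.028e+00] F [0.1 0.1 0.3] w 0.0494 f 25.0 j6 -1.96
(0.557, -0.145, 0.12, -3.025) -> [-0.04  0.02  1.73] rz -0.03
(0.557, -0.145, 0.032, -3.025) -> [-0.    0.    2.93] rz -0.0
```

>>> arm_command --rows '[[[1,-0.04,0,0.5,0,0,0],[1,0,0,0.7,0,0,0],[1,0,0,0.7,0,0,0],[1,0,0,0.7,0,0,0],[1,0,0,0.7,0,0,0],[1,0,0,0.7,0,0,0],[1,0,0,0.4,0,0,0],[1,0,0,0.2,0,0,0],[1,0,0,0,0,0,0]]]'

```text
time: 34.7
position: [0.558, -0.1443, 0.0344]
tcp_rot: [3.141, -0.0, -3.025]
wrist_force: [0.4, -0.7, -0.6]
gripper_width: 0.0494
finger_force: 25.0
```

>>> arm_command --rows '[[[-0.4,0,0,0,0,0,0],[-0.4,0,0,0,0,0,0],[-0.4,0,0,0,0,0,0],[-0.4,0,0,-0.5,0,0,0],[-0.4,0,0,-1,0,0,0],[-0.4,0,0,-1,0,0,0],[-0.4,0,0,-1,0,0,0],[0,0,0,-1,0,0,0],[0,0,0.6,0,0,0,0],[0,0,1,0,0,0,0]]]'

```text
time: 35.95
position: [0.5518, -0.0962, 0.1694]
tcp_rot: [3.141, -0.0, -3.027]
wrist_force: [0.6, 0.8, -0.4]
gripper_width: 0.0459
finger_force: 0.0
```

>>> arm_command --rows '[[[0,0,1,0,0,0,0],[0,0,1,0,0,0,0],[0,0,1,0,0,0,0],[0,0,1,0,0,0,0],[0,0,0,0,0,0,0]]]'

```text
time: 36.58
position: [0.5371, 0.0245, 0.1688]
tcp_rot: [3.141, -0.002, -3.022]
wrist_force: [-0.2, -1.7, 0.1]
gripper_width: 0.0457
finger_force: 0.0
```

```bash
python3 -c "
from h import *
s=snap('scene','s10.png')
print([(np.round(b['bbox']).tolist(),round(b['p'],2)) for b in arm.boxes_of(s,'cap1_mid')])
print([(np.round(b['bbox']).tolist(),round(b['p'],2)) for b in arm.boxes_of(s,'lid')])
cv2.imwrite('pics/c10.png',cv2.resize(s['color'][200:320,110:370,::-1],(800,369),interpolation=cv2.INTER_CUBIC))
go((.4993,.0496,.10,-3.042),(.4993,.0496,-.005,-3.042))"
```

```text
[([410.0, 164.0, 433.0, 194.0], 0.91), ([221.0, 241.0, 241.0, 265.0], 0.84), ([374.0, 164.0, 394.0, 192.0], 0.71), ([368.0, 208.0, 391.0, 240.0], 0.63)]
[([284.0, 226.0, 360.0, 294.0], 0.67)]
t 36.73 p [0.538  0.022  0.1691] rot [-3.141e+00 -1.000e-03 -3.025e+00] F [ 1.4  0.1 -0.3] w 0.0454 f 0.0 j6 -1.67
(0.4993, 0.0496, 0.1, -3.042) -> [1.18 1.06 2.3 ] rz 0.17
(0.4993, 0.0496, -0.005, -3.042) -> [-0.   0.   3.5] rz -0.0
```

View pics/c10.png

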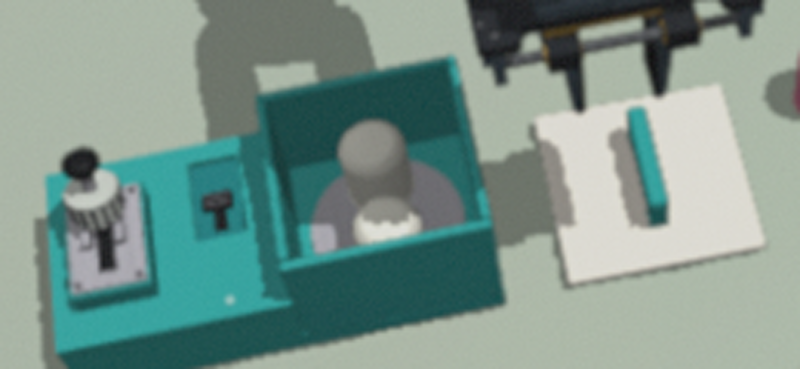

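>>> arm_command --rows '[[[0,0.6,0.5,0.6,0,0,0.17],[0,0.58,0.56,0.9,0,0,0],[0,0,0,0.9,0,0,0],[0,0,0,0.9,0,0,0],[0,0,0,0.9,0,0,0],[0,0,0,0.8,0,0,0],[0,0,0,0.5,0,0,0],[0,0,0,0.3,0,0,0],[0,0,0,0,0,0,0]]]'

```text
time: 37.85
position: [0.4998, 0.0498, -0.0046]
tcp_rot: [3.142, -0.0, -3.043]
wrist_force: [-0.4, -0.1, 0.0]
gripper_width: 0.0454
finger_force: 0.0
```

>>> arm_command --rows '[[[1,0,0,0,0,0,0],[1,0,0,0,0,0,0],[1,0,0,0,0,0,0],[1,0,0,0,0,0,0],[1,0,0,0,0,0,0],[1,0,0,0,0,0,0]]]' --newtons 40

```text
time: 38.6
position: [0.5001, 0.0501, -0.0041]
tcp_rot: [3.142, 0.001, -3.042]
wrist_force: [-0.6, 0.8, 4.9]
gripper_width: 0.0158
finger_force: 40.0
```

```bash
python3 -c "
from h import *
go()"
```

```text
t 38.6 p [ 0.5001  0.0501 -0.0041] rot [ 3.142e+00  1.000e-03 -3.042e+00] F [-0.6  0.8  4.9] w 0.0158 f 40.0 j6 -1.59
```

>>> arm_command --rows '[[[1,0,0,-0.3,0,0,0],[1,0,0,-0.6,0,0,0],[1,0,0,-0.9,0,0,0],[1,0,0,-0.9,0,0,0],[1,0,0,-0.9,0,0,0],[1,0,0,-0.9,0,0,0],[1,0,0,-0.9,0,0,0],[1,0,0,-0.5,0,0,0],[1,0,-0.3,0,0,0,0]]]'

```text
time: 39.72
position: [0.5011, 0.0411, 0.1731]
tcp_rot: [3.142, 0.002, -3.041]
wrist_force: [0.4, 0.6, -1.2]
gripper_width: 0.0157
finger_force: 40.0
```

```bash
python3 -c "
from h import *
s=snap('scene');print([(np.round(b['bbox']).tolist(),round(b['p'],2)) for b in arm.boxes_of(s,'lid')])
go((.5265,-.1472,.175,-3.042),(.5265,-.1472,.118,-3.042))"
```

```text
[([278.0, 184.0, 363.0, 255.0], 0.9)]
t 39.83 p [0.5    0.0401 0.1715] rot [-3.141e+00 -2.000e-03 -3.043e+00] F [-1.1  0.8 -2.2] w 0.0157 f 40.0 j6 -1.61
(0.5265, -0.1472, 0.175, -3.042) -> [-0.26 -6.3  -0.12] rz -0.01
(0.5265, -0.1472, 0.118, -3.042) -> [-0.   0.   1.9] rz -0.0
```

>>> arm_command --rows '[[[1,-0.03,-0.7,-0.1,0,0,0],[1,-0.03,-0.8,0,0,0,0],[1,-0.03,-0.8,0,0,0,0],[1,-0.03,-0.8,0,0,0,0],[1,-0.03,-0.8,0,0,0,0],[1,-0.03,-0.8,0,0,0,0],[1,-0.03,-0.8,0,0,0,0],[1,-0.03,-0.5,0,0,0,0],[1,-0.02,-0.3,0,0,0,0],[1,0,0,0,0,0,0]]]'

```text
time: 41.08
position: [0.5271, -0.1463, 0.1751]
tcp_rot: [3.141, -0.001, -3.043]
wrist_force: [-0.6, 0.4, -2.4]
gripper_width: 0.0157
finger_force: 40.0
```

```bash
python3 -c "
from h import *
go((.5265,-.1472,.125,-3.042),(.5265,-.1472,.111,-3.042))"
```

```text
t 41.08 p [ 0.5271 -0.1463  0.1751] rot [ 3.141e+00 -1.000e-03 -3.043e+00] F [-0.6  0.4 -2.4] w 0.0157 f 40.0 j6 -1.96
(0.5265, -0.1472, 0.125, -3.042) -> [ 0.02 -0.03  1.67] rz -0.01
(0.5265, -0.1472, 0.111, -3.042) -> [-0.    0.    0.47] rz -0.0
```

>>> arm_command --rows '[[[1,0.02,-0.03,0.5,0,0,0],[1,0,0,0.5,0,0,0],[1,0,0,0.4,0,0,0],[1,0,0,0.3,0,0,0],[1,0,0,0.2,0,0,0],[1,0,0,0.12,0,0,0],[1,0,0,0,0,0,0]]]'

```text
time: 41.95
position: [0.5268, -0.1472, 0.1149]
tcp_rot: [3.142, 0.0, -3.042]
wrist_force: [-0.8, 0.2, -1.8]
gripper_width: 0.0157
finger_force: 40.0
```

```bash
python3 -c "
from h import *
go()"
```

```text
t 41.95 p [ 0.5268 -0.1472  0.1149] rot [ 3.142  0.    -3.042] F [-0.8  0.2 -1.8] w 0.0157 f 40.0 j6 -1.96
```

Nearly seated. I'll lower the last few millimetres, then release and raise.

>>> arm_command --rows '[[[1,0,0,0.08,0,0,0],[1,0,0,0.04,0,0,0],[1,0,0,0,0,0,0],[1,0,0,0,0,0,0]]]'

```text
time: 42.45
position: [0.5273, -0.1474, 0.1129]
tcp_rot: [-3.141, 0.002, -3.042]
wrist_force: [-1.4, -0.1, 5.3]
gripper_width: 0.0158
finger_force: 40.0
```

>>> arm_command --rows '[[[0,0,0,0,0,0,0],[0,0,0,0,0,0,0],[0,0,0,0,0,0,0],[0,0,0,0,0,0,0],[0,0,0,-0.6,0,0,0],[0,0,0,-1,0,0,0],[0,0,0,-1,0,0,0],[0,0,0,-0.5,0,0,0],[0,0,0,0,0,0,0]]]'

```text
time: 43.58
position: [0.5271, -0.1473, 0.2049]
tcp_rot: [-3.141, 0.002, -3.042]
wrist_force: [-0.1, -1.0, -0.3]
gripper_width: 0.0457
finger_force: 0.0
```

```bash
python3 -c "
from h import *
s=snap('scene','s11.png');print([(np.round(b['bbox']).tolist(),round(b['p'],2)) for b in arm.boxes_of(s,'lid')])
go()
# seated check: white lid mask difference to start image
a=cv2.imread('pics/scene0.png');b=cv2.imread('pics/s11.png')
for i in(a,b):
  r=i[265:295,190:280].astype(int);m=(r.min(2)>150)&(r.max(2)-r.min(2)<28);
  # lower edge of the lid per column
  print([int(np.where(m[:,c])[0].max())+265 if m[:,c].any() else 0 for c in range(12,84,8)])
"
```

```text
[([194.0, 215.0, 273.0, 289.0], 0.62)]
t 43.67 p [ 0.5261 -0.147   0.2032] rot [ 3.141e+00 -2.000e-03 -3.042e+00] F [-0.1 -0.4 -0. ] w 0.0456 f 0.0 j6 -1.96
[286, 285, 283, 282, 280, 279, 277, 275, 274]
[286, 284, 283, 281, 280, 278, 277, 275, 274]
```

```bash
python3 -c "
from h import *
from scipy.optimize import least_squares
S=snap('scene');T=snap('top')
for n,a,b,L in[('knob',(135.7,252.5),(480.4,219),.106),('collar',(139.7,263.6),(474.4,220),.071)]:
  z=.055+L*np.cos(.28);d=L*np.sin(.28)
  k=least_squares(lambda P:np.r_[px(S,P)[0]-a,px(T,P)[0]-b],[.5,-.3,.15])
  for P in(k.x,w(S,*a,z),w(T,*b,z)):print(n,P,'pivot',P[:2]+d*np.array([np.cos(.122),np.sin(.122)]))
# blobs: knob black in scene
g=cv2.imread('pics/s11.png')[235:275,120:165]
m=(g.max(2)<55).astype(np.uint8);k,_,st,c=cv2.connectedComponentsWithStats(m);print([(st[i].tolist(),c[i]+[120,235]) for i in range(1,k) if st[i][4]>15])
for P in px(S,[[.5155,-.2697,.075]]):print('recess c',P)
go((.496,-.272,.2,-3.02))
"
```

```text
knob [ 0.52779653 -0.34722965  0.15830725] pivot [ 0.55687249 -0.34366468]
knob [ 0.52676923 -0.34808079  0.15687188] pivot [ 0.5558452  -0.34451582]
knob [ 0.52813017 -0.34728028  0.15687188] pivot [ 0.55720614 -0.34371531]
collar [ 0.53494745 -0.34635131  0.12324893] pivot [ 0.55442286 -0.34396345]
collar [ 0.53450409 -0.34829455  0.12323494] pivot [ 0.5539795  -0.34590669]
collar [ 0.53484597 -0.34398443  0.12323494] pivot [ 0.55432138 -0.34159657]
[([11, 14, 11, 9, 75], array([135.57333333, 253.13333333]))]
recess c [180.15301343 263.85237158]
t 43.77 p [ 0.5259 -0.147   0.2029] rot [ 3.140e+00 -3.000e-03 -3.042e+00] F [ 0.4 -0.8  0.2] w 0.0456 f 0.0 j6 -1.96
(0.496, -0.272, 0.2, -3.02) -> [ 1.41 -4.05  0.1 ] rz -0.22
```

>>> arm_command --rows '[[[1,0.35,-1,0,0,0,0],[1,0.35,-1,0,0,0,0],[1,0.35,-1,0,0,0,0],[1,0.35,-1,0,0,0,0],[1,0,0,0,0,0,1],[1,0,0,0,0,0,1],[1,0,0,0,0,0,1],[1,0,0,0,0,0,1],[1,0,0,0,0,0,1],[1,0,0,0,0,0,1]]]'

```text
time: 45.02
position: [0.4963, -0.2705, 0.2031]
tcp_rot: [3.141, -0.002, 2.637]
wrist_force: [-0.5, -0.2, 0.0]
gripper_width: 0.0005
finger_force: 0.0
```

>>> arm_command --rows '[[[1,0,0,0,0,0,1],[1,0,0,0,0,0,1],[1,0,0,0,0,0,1],[1,0,0,0,0,0,1],[1,0,0,0,0,0,1],[1,0,0,0,0,0,1],[1,0,0,0,0,0,1],[1,0,0,0,0,0,1],[1,0,0,0,0,0,1],[1,0,0,0,0,0,0.5]]]'

```text
time: 46.28
position: [0.4963, -0.2705, 0.2031]
tcp_rot: [-3.14, -0.001, 1.689]
wrist_force: [-0.6, -0.3, 0.3]
gripper_width: 0.0006
finger_force: 0.0
```

>>> arm_command --rows '[[[1,0,0,1,0,0,0],[1,0,0,1,0,0,0],[1,0,0,0.5,0,0,0],[1,0,0,0,0,0,0]]]'

```text
time: 46.78
position: [0.4961, -0.2703, 0.128]
tcp_rot: [-3.139, -0.002, 1.691]
wrist_force: [0.7, 0.1, 0.8]
gripper_width: 0.0002
finger_force: 0.0
```

```bash
python3 -c "
from h import *
go((.4966,-.2720,.06,1.693),(.4966,-.272,.037,1.693))
s=arm.state();print(s['joint_positions'])"
```

```text
t 46.77 p [ 0.4961 -0.2703  0.128 ] rot [-3.139e+00 -2.000e-03  1.691e+00] F [0.7 0.1 0.8] w 0.0002 f 0.0 j6 -0.64
(0.4966, -0.272, 0.06, 1.693) -> [-0.06  0.01  2.27] rz -0.02
(0.4966, -0.272, 0.037, 1.693) -> [0.   0.   0.77] rz -0.0
[-5.19333391e-01  3.42521921e-01  1.66503868e+00  1.04408715e-04
  1.13701472e+00 -6.39469650e-01]
```

>>> arm_command --rows '[[[1,-0.06,0,0.8,0,0,0],[1,0,0,0.8,0,0,0],[1,0,0,0.6,0,0,0],[1,0,0,0.4,0,0,0],[1,0,0,0,0,0,0]]]'

```text
time: 47.4
position: [0.4971, -0.2726, 0.0513]
tcp_rot: [-3.141, -0.0, 1.691]
wrist_force: [0.1, -0.3, 0.6]
gripper_width: 0.0001
finger_force: 0.0
```

```bash
python3 -c "
from h import *
go((.4966,-.272,.037,1.693))
s=snap('scene','s12.png')
cv2.imwrite('pics/c12.png',cv2.resize(s['color'][225:315,120:240,::-1],(800,600),interpolation=cv2.INTER_CUBIC))"
```

```text
t 47.4 p [ 0.4971 -0.2726  0.0513] rot [-3.141 -0.     1.691] F [ 0.1 -0.3  0.6] w 0.0001 f 0.0 j6 -0.64
(0.4966, -0.272, 0.037, 1.693) -> [ 0.02 -0.01  0.48] rz -0.02
```

View pics/c12.png

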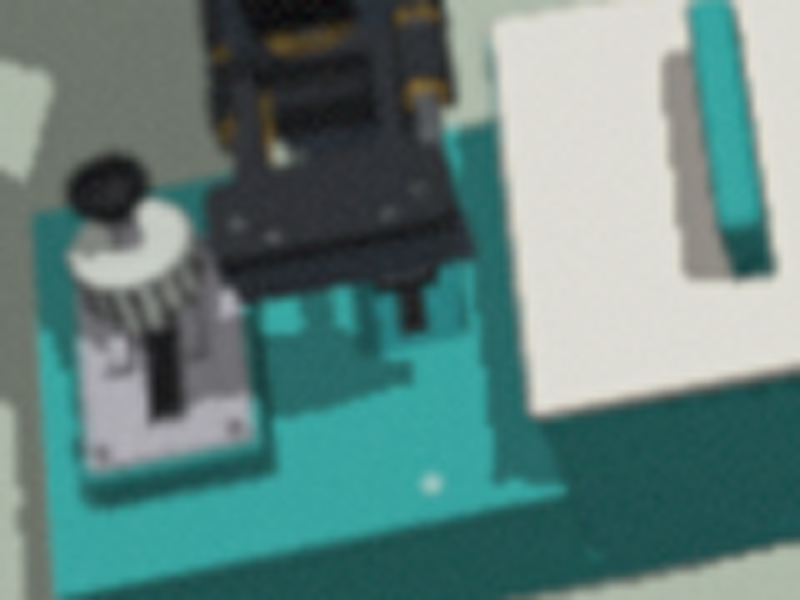

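>>> arm_command --rows '[[[1,0,0,0.3,0,0,0],[1,0,0,0.12,0,0,0],[1,0,0,0,0,0,0]]]'

```text
time: 47.82
position: [0.4968, -0.2724, 0.0384]
tcp_rot: [-3.141, -0.0, 1.691]
wrist_force: [-1.1, -0.8, 0.1]
gripper_width: 0.0003
finger_force: 0.0
```

>>> arm_command --rows '[[[1,0,0,0.08,0,0,0],[1,0,0,0,0,0,0]]]'

```text
time: 48.08
position: [0.497, -0.2725, 0.0362]
tcp_rot: [-3.142, -0.0, 1.691]
wrist_force: [-0.2, 0.0, 0.0]
gripper_width: 0.0
finger_force: 0.0
```

>>> arm_command --rows '[[[1,0,0.15,0,0,0,0],[1,0,0.15,0,0,0,0],[1,0,0.1,0,0,0,0],[1,0,0,0,0,0,0]]]'

```text
time: 48.58
position: [0.5094, -0.271, 0.0364]
tcp_rot: [3.141, 0.0, 1.691]
wrist_force: [-0.4, -0.5, 0.7]
gripper_width: 0.0001
finger_force: 0.3
```

>>> arm_command --rows '[[[1,0,0.1,0,0,0,0],[1,0,0,0,0,0,0]]]'

```text
time: 48.82
position: [0.5122, -0.2707, 0.0363]
tcp_rot: [3.141, -0.0, 1.691]
wrist_force: [0.1, 0.2, 0.8]
gripper_width: 0.0007
finger_force: 0.5
```

>>> arm_command --rows '[[[1,0,0.1,0,0,0,0],[1,0,0,0,0,0,0]]]'

```text
time: 49.08
position: [0.5152, -0.2703, 0.0363]
tcp_rot: [3.141, -0.0, 1.691]
wrist_force: [-0.4, -0.0, 1.0]
gripper_width: 0.0
finger_force: 0.5
```

>>> arm_command --rows '[[[1,0,0.1,0,0,0,0],[1,0,0,0,0,0,0]]]'

```text
time: 49.32
position: [0.5173, -0.27, 0.0363]
tcp_rot: [-3.14, -0.0, 1.691]
wrist_force: [-3.5, -0.8, 2.3]
gripper_width: 0.0005
finger_force: 2.0
```

>>> arm_command --rows '[[[1,0,0.1,0,0,0,0],[1,0,0,0,0,0,0]]]'

```text
time: 49.58
position: [0.5174, -0.2699, 0.0362]
tcp_rot: [-3.135, -0.001, 1.692]
wrist_force: [-10.0, -2.9, 5.8]
gripper_width: 0.0004
finger_force: 5.8
```

>>> arm_command --rows '[[[1,0,0.1,0,0,0,0],[1,0,0,0,0,0,0]]]'

```text
time: 49.82
position: [0.5175, -0.2698, 0.0361]
tcp_rot: [-3.129, -0.002, 1.693]
wrist_force: [-16.5, -4.9, 9.1]
gripper_width: 0.0003
finger_force: 9.4
```

```bash
python3 -c "
from h import *
go();print(arm.state()['effort'])"
```

```text
t 49.83 p [ 0.5175 -0.2698  0.0361] rot [-3.129e+00 -2.000e-03  1.693e+00] F [-16.5  -4.9   9.1] w 0.0003 f 9.4 j6 -0.61
[ 6.71725273e+00 -4.00401413e+01 -2.34207845e+01  3.09726074e+00
 -3.82403120e+00 -1.01275288e-02]
```

>>> arm_command --rows '[[[1,0,-0.4,0,0,0,0],[1,0,0,-0.4,0,0,0],[1,0,0,-1,0,0,0],[1,0,0,-1,0,0,0],[1,0,0,-1,0,0,0],[1,0,0,-1,0,0,0],[1,0,0,-1,0,0,0],[-0.6,0,0,0,0,0,-1],[-0.6,0,0,0,0,0,-1],[-0.6,0,0,0,0,0,-1]]]'

```text
time: 51.08
position: [0.5133, -0.2706, 0.1996]
tcp_rot: [3.139, 0.002, 1.994]
wrist_force: [0.2, -0.3, 0.5]
gripper_width: 0.0278
finger_force: 0.0
```

>>> arm_command --rows '[[[-0.6,0,0,0,0,0,-1],[-0.6,0,0,0,0,0,-1],[-0.6,0,0,0,0,0,-1],[-0.6,0,0,0,0,0,-1],[-0.6,0,0,0,0,0,-1],[-0.6,0,0,0,0,0,-1],[-0.6,0,0,0,0,0,-1],[-0.6,0,0,0,0,0,-1],[-0.6,0,0,0,0,0,-1],[-0.6,0,0,0,0,0,-1]]]'

```text
time: 52.32
position: [0.5133, -0.2706, 0.1994]
tcp_rot: [-3.142, 0.003, 2.994]
wrist_force: [0.2, -0.6, 0.4]
gripper_width: 0.073
finger_force: 0.0
```

>>> arm_command --rows '[[[-0.6,0,0,0,0,0,-1],[-0.6,0,0,0,0,0,-1],[-0.6,0,0,0,0,0,-0.6],[-0.6,0,0,0,0,0,0]]]'

```text
time: 52.82
position: [0.5131, -0.2706, 0.1992]
tcp_rot: [-3.141, 0.002, -3.033]
wrist_force: [-0.2, 0.2, 0.9]
gripper_width: 0.0729
finger_force: 0.0
```

```bash
python3 -c "
from h import *
go((.5355,-.3463,.19,-3.02),(.5355,-.3463,.074,-3.02))
s=snap('scene','s13.png')
b=s['color'][255:285,165:195,::-1].astype(int);a=cv2.imread('pics/scene0.png')[255:285,165:195].astype(int)
for i in(a,b):
  m=i.max(2)<70;y,x=np.where(m);print('button dark px rows',y.min()+255,y.max()+255,y.mean()+255,x.mean()+165,m.sum())"
```

```text
t 52.83 p [ 0.5131 -0.2706  0.1992] rot [-3.141e+00  2.000e-03 -3.033e+00] F [-0.2  0.2  0.9] w 0.0729 f 0.0 j6 -2.19
(0.5355, -0.3463, 0.19, -3.02) -> [-0.47 -2.59  0.31] rz -0.13
(0.5355, -0.3463, 0.074, -3.02) -> [-0.    0.    3.87] rz -0.0
button dark px rows 263 274 267.4117647058824 180.58823529411765 68
button dark px rows 263 274 269.4107142857143 181.25 56
```

```bash
python3 -c "
from h import *
b=cv2.imread('pics/s13.png');a=cv2.imread('pics/scene0.png')
for i in(a,b):print([(r,int((i[r,170:195].max(1)<75).sum())) for r in range(258,280)])"
```

```text
[(258, 0), (259, 0), (260, 0), (261, 0), (262, 2), (263, 6), (264, 10), (265, 10), (266, 10), (267, 9), (268, 8), (269, 5), (270, 4), (271, 4), (272, 4), (273, 4), (274, 4), (275, 0), (276, 0), (277, 0), (278, 0), (279, 0)]
[(258, 0), (259, 0), (260, 0), (261, 0), (262, 0), (263, 4), (264, 4), (265, 4), (266, 4), (267, 3), (268, 7), (269, 7), (270, 9), (271, 9), (272, 9), (273, 8), (274, 7), (275, 0), (276, 0), (277, 0), (278, 0), (279, 0)]
```

>>> arm_command --rows '[[[-0.6,-0.16,-0.87,0,0,0,-0.13],[-0.6,-0.16,-0.86,0,0,0,0],[-0.6,-0.15,-0.86,0,0,0,0],[-0.6,0,0,0,0,0,0]]]'

```text
time: 53.38
position: [0.5356, -0.3474, 0.198]
tcp_rot: [-3.142, 0.001, -3.022]
wrist_force: [0.4, 0.4, 0.3]
gripper_width: 0.0732
finger_force: 0.0
```

```bash
python3 -c "
from h import *
go((.5355,-.3463,.074,-3.02))
s=snap('scene','s14.png');print([(np.round(b['bbox']).tolist(),round(b['p'],2)) for q in ('collar_grip','lever_knob') for b in arm.boxes_of(s,q)])"
```

```text
t 53.38 p [ 0.5356 -0.3474  0.198 ] rot [-3.142e+00  1.000e-03 -3.022e+00] F [0.4 0.4 0.3] w 0.0732 f 0.0 j6 -2.28
(0.5355, -0.3463, 0.074, -3.02) -> [-0.    0.04  4.13] rz -0.02
[([130.0, 253.0, 152.0, 272.0], 0.8), ([125.0, 250.0, 148.0, 277.0], 0.75)]
```

>>> arm_command --rows '[[[-0.6,0,0.04,0.8,0,0,0],[-0.6,0,0,0.8,0,0,0],[-0.6,0,0,0.6,0,0,0],[-0.6,0,0,0.5,0,0,0],[-0.6,0,0,0.4,0,0,0],[-0.6,0,0,0,0,0,0]]]'

```text
time: 54.28
position: [0.5345, -0.3445, 0.1046]
tcp_rot: [3.14, -0.001, -3.019]
wrist_force: [-0.0, 0.6, -0.2]
gripper_width: 0.073
finger_force: 0.0
```

>>> arm_command --rows '[[[-0.6,0,0,0.4,0,0,0],[-0.6,0,0,0.4,0,0,0],[-0.6,0,0,0.2,0,0,0],[-0.6,0,0,0,0,0,0]]]'

```text
time: 54.78
position: [0.5346, -0.3448, 0.0746]
tcp_rot: [3.141, -0.001, -3.019]
wrist_force: [-0.6, -0.2, 0.2]
gripper_width: 0.0729
finger_force: 0.0
```

>>> arm_command --rows '[[[1,0,0,0,0,0,0],[1,0,0,0,0,0,0],[1,0,0,0,0,0,0],[1,0,0,0,0,0,0],[1,0,0,0,0,0,0],[1,0,0,0,0,0,0]]]' --newtons 30

```text
time: 55.52
position: [0.5353, -0.3469, 0.0757]
tcp_rot: [-3.138, 0.001, -3.019]
wrist_force: [0.8, -4.6, -0.4]
gripper_width: 0.0393
finger_force: 30.0
```

>>> arm_command --rows '[[[1,0.03,-0.03,-0.1,0,0,0],[1,0.04,-0.02,-0.14,0,0,0],[1,0.04,0,-0.14,0,0,0],[1,0,0,0,0,0,0]]]'

```text
time: 56.02
position: [0.5321, -0.3473, 0.0872]
tcp_rot: [-3.141, 0.001, -3.019]
wrist_force: [2.7, -4.1, -3.0]
gripper_width: 0.0393
finger_force: 30.0
```

```bash
python3 -c "
from h import *
go()
p0=arm.state()['position']
r=.071+.012
P=lambda th,r:np.array([r*np.sin(th),r*np.cos(th)])
prev=P(-.28,r)
for th in np.linspace(-.28,.30,11)[1:]:
  q=P(th,r);d=(q-prev)/.03;prev=q;print(round(th,3),'tx',round(-d[0],3),'tz',round(-d[1],3))"
```

```text
t 56.02 p [ 0.5321 -0.3473  0.0872] rot [-3.141e+00  1.000e-03 -3.019e+00] F [ 2.7 -4.1 -3. ] w 0.0393 f 30.0 j6 -2.29
-0.222 tx -0.155 tz -0.04
-0.164 tx -0.157 tz -0.031
-0.106 tx -0.159 tz -0.022
-0.048 tx -0.16 tz -0.012
0.01 tx -0.16 tz -0.003
0.068 tx -0.16 tz 0.006
0.126 tx -0.16 tz 0.016
0.184 tx -0.159 tz 0.025
0.242 tx -0.157 tz 0.034
0.3 tx -0.155 tz 0.043
```

>>> arm_command --rows '[[[1,-0.155,0,-0.04,0,0,0],[1,-0.157,0,-0.03,0,0,0],[1,-0.16,0,-0.02,0,0,0],[1,-0.16,0,-0.01,0,0,0],[1,-0.16,0,0,0,0,0],[1,0,0,0,0,0,0]]]'

```text
time: 56.78
position: [0.5532, -0.3446, 0.0887]
tcp_rot: [3.141, -0.005, -3.019]
wrist_force: [-1.3, -5.9, -4.4]
gripper_width: 0.0392
finger_force: 30.0
```

>>> arm_command --rows '[[[1,-0.16,0,0.01,0,0,0],[1,-0.16,0,0.015,0,0,0],[1,-0.16,0,0.025,0,0,0],[1,-0.157,0,0.035,0,0,0],[1,-0.155,0,0.04,0,0,0],[1,0,0,0,0,0,0]]]'

```text
time: 57.52
position: [0.5763, -0.3417, 0.085]
tcp_rot: [3.141, -0.006, -3.019]
wrist_force: [-1.9, -5.4, -2.6]
gripper_width: 0.0393
finger_force: 30.0
```

```bash
python3 -c "
from h import *
go()"
```

```text
t 57.52 p [ 0.5763 -0.3417  0.085 ] rot [ 3.141 -0.006 -3.019] F [-1.9 -5.4 -2.6] w 0.0393 f 30.0 j6 -2.24
```

>>> arm_command --rows '[[[1,-0.1,0,0.02,0,0,0],[1,0,0,0,0,0,0]]]'

```text
time: 57.78
position: [0.578, -0.3414, 0.0843]
tcp_rot: [3.141, -0.009, -3.019]
wrist_force: [-6.0, -5.2, -2.2]
gripper_width: 0.0391
finger_force: 30.0
```

>>> arm_command --rows '[[[1,-0.1,0,0.02,0,0,0],[1,0,0,0,0,0,0]]]'

```text
time: 58.02
position: [0.5778, -0.3414, 0.0835]
tcp_rot: [3.14, -0.015, -3.018]
wrist_force: [-12.0, -7.2, 0.4]
gripper_width: 0.0398
finger_force: 30.0
```

>>> arm_command --rows '[[[1,0.04,0,0.13,0,0,0],[1,0.04,0,0.13,0,0,0],[1,0.03,0,0.1,0,0,0],[1,0,0,0,0,0,0]]]'

```text
time: 58.52
position: [0.5764, -0.3418, 0.0764]
tcp_rot: [-3.141, -0.009, -3.019]
wrist_force: [-13.3, -4.5, 13.0]
gripper_width: 0.0393
finger_force: 30.0
```

>>> arm_command --rows '[[[-0.6,0,0,0,0,0,0],[-0.6,0,0,0,0,0,0],[-0.6,0,0,0,0,0,0],[-0.6,0,0,0,0,0,0],[-0.6,0,0,0,0,0,0]]]'

```text
time: 59.15
position: [0.5817, -0.3406, 0.0737]
tcp_rot: [3.141, -0.0, -3.019]
wrist_force: [1.1, 0.5, -0.7]
gripper_width: 0.073
finger_force: 0.0
```

>>> arm_command --rows '[[[-0.6,0,0,-0.4,0,0,0],[-0.6,0,0,-0.8,0,0,0],[-0.6,0,0,-0.8,0,0,0],[-0.6,0,0,-0.8,0,0,0],[-0.6,0,0,-0.8,0,0,0],[-0.6,0,0,-0.8,0,0,0],[-0.6,0.5,0,0,0,0,0],[-0.6,1,0,0,0,0,0],[-0.6,1,0,0,0,0,0],[-0.6,0,0,0,0,0,0]]]'

```text
time: 60.4
position: [0.5044, -0.3499, 0.2056]
tcp_rot: [3.14, -0.002, -3.021]
wrist_force: [-0.2, 1.0, 1.0]
gripper_width: 0.0726
finger_force: 0.0
```

```bash
python3 -c "
from h import *
s=snap('scene','s15.png');go()
P=np.array([.5555,-.344,.055]);X=np.array([.9925,.122,0])
for n,L in(('knob',.106),('collar',.071)):print(n,px(s,[P+L*(np.sin(.28)*X+[0,0,np.cos(.28)])]),'at .22:',px(s,[P+L*(np.sin(.22)*X+[0,0,np.cos(.22)])]),'collar+8mm',px(s,[P+(L+.008)*(np.sin(.28)*X+[0,0,np.cos(.28)])]))
print([(np.round(b['bbox'],1).tolist(),round(b['p'],2)) for q in ('collar_grip','lever_knob','lid') for b in arm.boxes_of(s,q)])
cv2.imwrite('pics/c15.png',cv2.resize(s['color'][215:335,110:290,::-1],(800,533),interpolation=cv2.INTER_CUBIC))"
```

```text
t 60.45 p [ 0.5059 -0.3499  0.2057] rot [ 3.141 -0.    -3.021] F [ 0.5 -0.6  0.4] w 0.0727 f 0.0 j6 -2.32
knob [[137.60415136 275.72861102]] at .22: [[137.20969906 272.84030119]] collar+8mm [[136.63588345 274.82445954]]
collar [[141.70000046 279.54865307]] at .22: [[141.43683064 277.6629712 ]] collar+8mm [[140.78341426 278.69443048]]
[([134.2, 272.3, 155.1, 289.6], 0.65), ([299.4, 327.4, 335.0, 366.1], 0.4), ([191.4, 216.1, 271.8, 288.9], 0.7)]
```

View pics/c15.png

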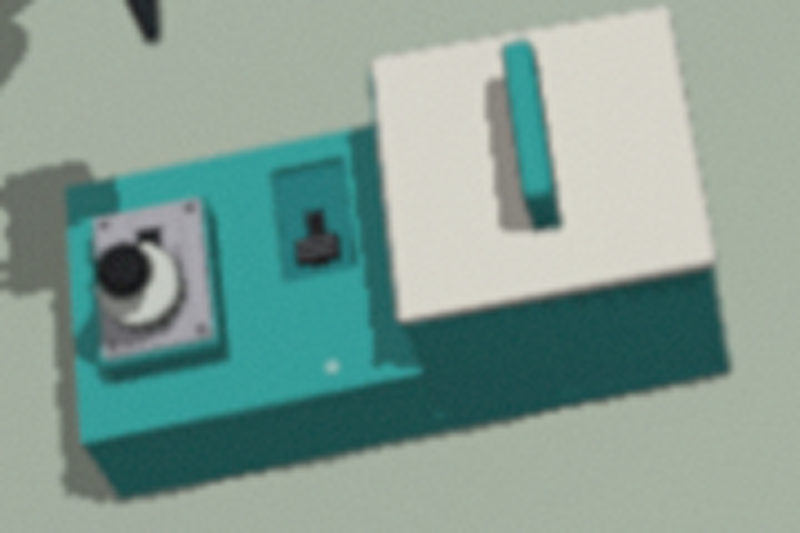

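```bash
python3 -c "
from rig import arm
print(arm.job_done())"
```

```text
the job is handed in; nothing more can be done
None
```

I handed the job in at about 60 s of the 210 s limit, and no verdict came back. The final pictures and force readings show both white caps in the well, the lid seated, the switch fully on, the lever in its rear position with the collar down, and the arm clear of everything.

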